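# Set and shut the cam clamp of a gel casting stand

## Task

Of the two gel casting stands, take the one whose cassette has its comb pushed fully in. Its clamp is set too slack: tighten the round adjuster nut until the cam lever, swung over from open, meets firm resistance about midway through its swing, then swing the lever fully closed so that the cassette is held firmly but not crushed. Leave the other stand (comb drawn out) and everything else on the bench undisturbed, and let go at the end.

Things in the scene. Friction and masses are not known exactly. Their poses are not given: they have to be found in the camera images.
- ready: Fixed casting stand to work on (comb pushed in), origin under its foot (135 by 170 mm), front (-x) roughly to the robot. In its bed's frame, in mm: cassette within x -50 to 51, y -42 to 42, top z 14; a bar over it along y, top about z 60; nut's axis along z through (0, 66); lever hinged about a y line through (0, -66, 66 less the nut's travel) between cheeks up to z 76. The other stand is alike.
- ready_bed: Its sloping black bed, 150 mm up the slope by 170 mm wide. Origin: middle of the bed's surface, 85 mm above the table. x up the slope (away from the stand's front), y left when looking up the slope, z out of the bed, leaning 27 degrees from vertical towards the stand's front. The whole clamp is built square to this frame.
- ready_nut (a joint): Angle (rad) of the adjuster nut; grows as it is tightened, clockwise seen from above; needs about 0.4 N m and stays where left. Its zero means nothing. Each radian lowers nut, bar and lever hinge by 2.1 mm. At the start it is too loose by roughly 1.4 to 4.6 rad: the lever meets resistance only late in its swing or not at all. Turn it while the lever is not under load.
- ready_lever (a joint): Angle q (rad) of the cam lever: 0 open, 2.05 closed (parallel to the bed, pointing down the slope), midway about 1. In the bed's frame it points along (-sin(q-0.48), 0, cos(q-0.48)). It has 0.1 N m of drag and stays where left. Its cam lowers the bar (q > 0.35) by 14 mm x (cos(1.9-q)-0.02), besides the nut, and goes over centre at q = 1.9.
- ready_bar: Aluminium bar lowered by nut and cam together (handle only nut and lever). Once it bears through the pad on the cassette, a stiff spring and the cam's friction resist the lever, about 3 N more at the paddle for each 0.1 rad, up to some 20 N when set right; the cam is self-locking. Resistance begins at the same total descent by nut plus cam: a mm more by the nut means it begins a mm of cam travel earlier.
- ready_nut_grip (a point): On the nut's axis, where to grip it. The nut is a knurled round aluminium thumb nut of 44 mm diameter and 30 mm height on a narrower 6 mm flange; this point is 12 mm under its flat top and 24 mm above the plate it sits on. It may be gripped from any side. Its z axis is the nut's axis, pointing up and away from the bed.
- ready_lever_grip (a point): Middle of the lever's black paddle (42 mm long, 22 mm wide along the hinge line, 11 mm thick), 83 mm from the hinge line; the lever ends 104 mm from it. Its z axis points along the lever to the tip, its y axis along the hinge line, its -x axis the way it closes. It can be pushed over from behind (the up-slope side) and then down with shut fingers.
- ready_pad: Black rubber pad, 16 by 50 mm, under the bar, that presses on the middle of the cassette (its pose is of no use for handling).
- ready_cassette: The cassette to be clamped: a loose sandwich of two glass plates, 90 mm by 84 mm by 14 mm, lying on the bed against a ledge, with a white comb pushed fully into its upper edge. Its origin is the middle of the stand's foot.
- ready_cassette_mid (a point): Centre of that cassette.
- ready_comb_back (a point): Middle of the white back (10 by 70 by 14 mm) of that cassette's comb: pushed in, it lies close against the glass edge.
- spare_comb_back (a point): Middle of the white back of the other cassette's comb: drawn out, it stands 16 mm clear of the glass edge with the teeth showing. The other stand, its nut and its lever must be left alone.
- spare_nut_mark (a point): Scratch mark on the rim of the other stand's nut, top face.
- spare_lever_grip (a point): Middle of the other stand's lever grip.
- tip_box: Pipette tip box, 92 by 52 mm, 48 mm high, between the stands; a bystander, origin at the middle of its underside.
- reagent_bottle: Glass bottle, 64 mm diameter, 150 mm high; a bystander, origin at the middle of its underside.
- beaker: Glass beaker, 66 mm diameter, 85 mm high; a bystander, origin at the middle of its underside.
- small_jar: Amber jar, 44 mm diameter, 50 mm high; a bystander, origin at the middle of its underside.
- spare_comb: Loose white comb lying flat, 70 mm long, 10 mm high; a bystander, origin at the middle of its underside.
- gel_scraper: Black-handled scraper lying flat, 160 mm long; a bystander, origin at the middle of its underside.

How it is judged:
By the outcome, as a careful person would: the job done as asked, in the order asked, and still so for the second after the job is handed in, with the robot touching nothing.
It also fails if it takes over 72 s, if anything falls off the work surface, if the arm or the gripper's body presses on something with over 40 N, if the wrist force passes 120 N, or if a joint passes its speed limit or range.

## Robot

A 6-joint arm with a two-finger parallel gripper is mounted at the origin on the work surface. World frame = base frame: x ahead of the robot, y to its left, z up, the work surface at z = 0. Lengths are in m, angles in rad, forces in N, time in s.
With the tool pointing down it reaches from about 0.35 to 1 m from the base axis. Payload 7.1 kg.
Tool frame: the origin (TCP) lies midway between the tips of the shut fingers; the grasp point (between the pads) lies 19 mm behind it; x points along the fingers, y is the direction in which the jaws open and shut, and the axes are right-handed (so a half turn about x gives the same grasp; the last joint's range is limited). The gripper opens to 85 mm and grips with 20 to 120 N. Pads are 22 mm wide; open, the fingers measure 114 mm over their backs; the gripper's body (76 mm by 85 mm) begins 54 mm behind the grasp point. The pads swing forward as they close: fully open they stand 13 mm farther back than shut.
Start: joints at [-1.319, 0.423, 1.63, -0, 1.089, -0.019], TCP at [0.167, -0.602, 0.231] pointing down, gripper open.
Joint ranges: [-3, 3], [-0.9, 2.11], [0.09, 2.58], [-1.31, 4.45], [0.11, 2.69], [-2.54, 2.54]. Speed limits (rad/s): [2.39, 2.39, 3.01, 3.14, 3.14, 3.14].

## Interface

Orientations are given as [roll, pitch, yaw] about the fixed x, y, z axes, in that order (R = Rz(yaw) Ry(pitch) Rx(roll)).
In Python, from cell import bot, eyes gives the robot as it stands.
- The arm moves only by the shell command python3 -m handwheel 'ROWS'. ROWS is JSON, a list of rows, each an object with "xyz": the shift along the tool's x, y, z in units of 50 mm (1.0 is 50 mm), a list of three; "rotation": the turn, a rotation vector about the tool's x, y, z in units of 5 degrees (1.0 is 5 degrees), a list of three; "jaw": the finger opening in mm, from 0 to 85.4. A call has 1 to 8 rows; each row shifts and turns the commanded pose from where the row before left it, along the tool's axes as they then stand; what a row does not reach is not made up. A row lasts 1/10 s, in which the tool goes at most 50 mm and 8.59 degrees, less where a joint would pass 70% of its speed; a pose out of reach is approached as far as the arm can. A call is refused whole if a number of a shift passes 1 or a number of a turn 1, either way. A call with a gripper value outside its range is refused whole. The fingers move at their own pace and stop on an object; the grip force is fixed at half the most. Time passes only in rows, so rows that do not move let the fingers close. It gives the time, the measured TCP pose, the force and the opening at its end, in the units of the state.
- bot.get_obs(): the state, without advancing time (a new reading comes with each control period).
- eyes.camera(name): name is "scene" or "top"; returns (picture, depth): 420x560x3 uint8, blue, green, red; 420x560 float32, m along the optical axis (not along the pixel's ray), 0 where there is no reading.
- eyes.camera_model(name): a dict with "fx", "fy", "cx", "cy" (pixels), "k1" (the pictures are not rectified: a ray, as slopes to the right and down, at radius r is drawn at 1 + k1 r^2 times it, then the intrinsics apply), "position" and "attitude" of the camera in the world. Camera axes: x right, y up, looking along -z (the intrinsics and any distortion apply to the point x, -y, -z); pixel columns grow to the right and rows downward; lengths in m; the calibration is good to about 2 mm. A picture is of the moment at which its call begins. camera_model takes no time and is no camera call.
- bot.hand_in(): hands the job in, once; it reports no verdict.
Trained networks look in the newest picture that a camera, given by its name, has taken for a name from the list of things; names that differ only in an ending like _2 or _b are one class to them, and where a whole thing is asked for, a point or a joint stands for the part that bears it (a point fixed in the world has none). Each returns a list of dicts, best first, with "conf" (0 to 1); they miss things now and then, are a little off and sometimes report something else, mostly with a low value. They report only what shows in the picture. A call takes as long as a camera call.
- eyes.cut_out(camera, thing): "mask" (420x560 bool, what is visible of it) and "position" ([column, row] in pixels, amid what is visible of it).
The state is a dict: "t": time; "joint_positions": joint angles; "qvel": joint speeds; "joint_efforts": joint torques, N m; "tool_pos": TCP position; "orientation": TCP orientation; "ft_force": force on the tool from outside, world axes, zero at the start; "ft_torque": the same for the moment, N m; "width": finger opening in m.
Only numpy, scipy, OpenCV 4.12 (cv2) and the standard library are available. Lean on these libraries where they do the work, as an engineer would, in place of code of your own. Each camera call takes 0.05 s, during which the arm holds its last target.

## Working session

There is one attempt and no reset: what is moved stays moved. The work goes in short steps, Python scripts to look and compute and a shell command to move; the robot and the scene stay as the last step left them, time stands still between calls to the robot, and variables do not carry over. Pictures are saved under pics/ and viewed, and the job is handed in when it is done.

```bash
ls; mkdir -p pics
cat > h.py <<'E'
import numpy as np,cv2
from scipy.spatial.transform import Rotation as R
from cell import bot,eyes
def cam(n):
    m=eyes.camera_model(n);return m
def att(m):
    a=np.array(m["attitude"],float)
    return a if a.shape==(3,3) else R.from_euler('xyz',a).as_matrix()
def world(m,u,v,d):
    K=np.array([[m['fx'],0,m['cx']],[0,m['fy'],m['cy']],[0,0,1]])
    p=cv2.undistortPoints(np.array([[[u,v]]],float),K,np.array([m['k1'],0,0,0.]))[0,0]
    c=np.array([p[0]*d,-p[1]*d,-d]);return att(m)@c+np.array(m['position'])
def pix(m,P):
    c=att(m).T@(np.array(P)-np.array(m['position']));x,y=c[0]/-c[2],-c[1]/-c[2];r=1+m['k1']*(x*x+y*y)
    return m['fx']*x*r+m['cx'],m['fy']*y*r+m['cy']
E
python3 - <<'E'
from h import *
for n in("scene","top"):
    p,d=eyes.camera(n);cv2.imwrite(f"pics/{n}0.png",p);np.save(f"pics/{n}0.npy",d);print(eyes.camera_model(n))
    for t in("ready_bed","ready_nut_grip","ready_lever_grip","ready_comb_back","spare_comb_back","ready_cassette_mid","ready_nut"):
        for r in eyes.cut_out(n,t)[:2]:
            u,v=r["position"];dd=d[int(v),int(u)];print(n,t,round(r["conf"],2),np.round(r["position"]),r["mask"].sum(),world(eyes.camera_model(n),u,v,dd).round(3))
print(bot.get_obs())
E
```

```text
pics
{'fx': 423.86425101553107, 'fy': 423.86425101553107, 'cx': 284.3117798425121, 'cy': 198.8132000656994, 'k1': -0.04596238590947807, 'position': array([1.29815417, 0.62408065, 0.87877675]), 'attitude': array([0.95026642, 0.02235633, 2.24554503])}
scene ready_bed 0.85 [330. 249.] 1327 [0.593 0.189 0.129]
scene ready_nut_grip 0.54 [353. 251.] 344 [0.61  0.266 0.177]
scene ready_lever_grip 0.8 [321. 214.] 347 [0.569 0.142 0.207]
scene ready_lever_grip 0.27 [247. 203.] 196 [ 0.616 -0.08   0.171]
scene ready_comb_back 0.91 [323. 267.] 554 [0.646 0.206 0.113]
scene ready_comb_back 0.6 [319. 216.] 275 [0.573 0.139 0.2  ]
scene spare_comb_back 0.63 [221. 216.] 393 [ 0.651 -0.157  0.111]
scene spare_comb_back 0.25 [354. 251.] 317 [0.608 0.267 0.176]
scene ready_cassette_mid 0.67 [327. 265.] 515 [0.629 0.206 0.107]
scene ready_nut 0.59 [351. 254.] 282 [0.613 0.265 0.169]
{'fx': 430.55928949395866, 'fy': 430.55928949395866, 'cx': 270.53981496763106, 'cy': 213.99693847570063, 'k1': -0.05213117618032339, 'position': array([0.39854513, 0.02533516, 1.18168035]), 'attitude': array([ 0.10656255, -
[... 401 characters left out ...]
 0.59 [162. 183.] 316 [0.585 0.261 0.169]
{'t': 0.8, 'joint_positions': array([-1.31898924e+00,  4.23094177e-01,  1.62990606e+00,  8.59786056e-06,
        1.08859478e+00, -1.89971686e-02]), 'qvel': array([-0.00077731, -0.00034166,  0.00105018, -0.00023069,  0.00271056,
        0.00207465]), 'joint_efforts': array([-7.37674054e-04, -5.57284427e+01, -2.82136577e+01, -1.59969973e-04,
        7.98977198e-04,  1.78544940e-05]), 'tool_pos': array([ 0.16721584, -0.60219748,  0.23132032]), 'orientation': array([-2.85989253,  1.57078835,  0.55250039]), 'ft_force': array([-0.77286395, -0.19693488, -1.47792962]), 'ft_torque': array([ 0.00781603,  0.02572351, -0.04740901]), 'width': 0.08525665600745722}
```

View pics/scene0.png

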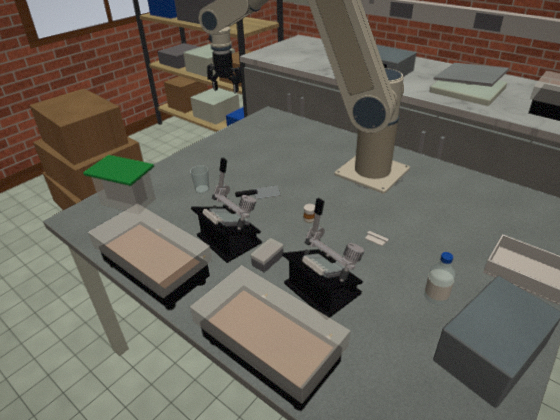

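View pics/top0.png

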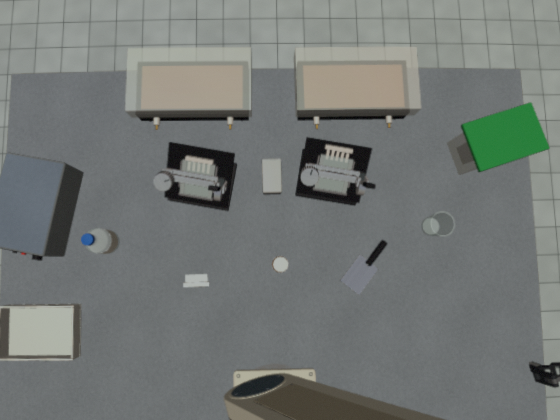

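Run:
```python
import cv2,numpy as np
a=cv2.imread("pics/top0.png")[130:225,140:255];b=cv2.imread("pics/scene0.png")[190:315,275:375]
cv2.imwrite("pics/c1.png",cv2.resize(a,None,fx=6,fy=6,interpolation=cv2.INTER_CUBIC)[:600,:800])
cv2.imwrite("pics/c2.png",cv2.resize(b,None,fx=4.8,fy=4.8,interpolation=cv2.INTER_CUBIC))
```

```text
(no output)
```

View pics/c1.png

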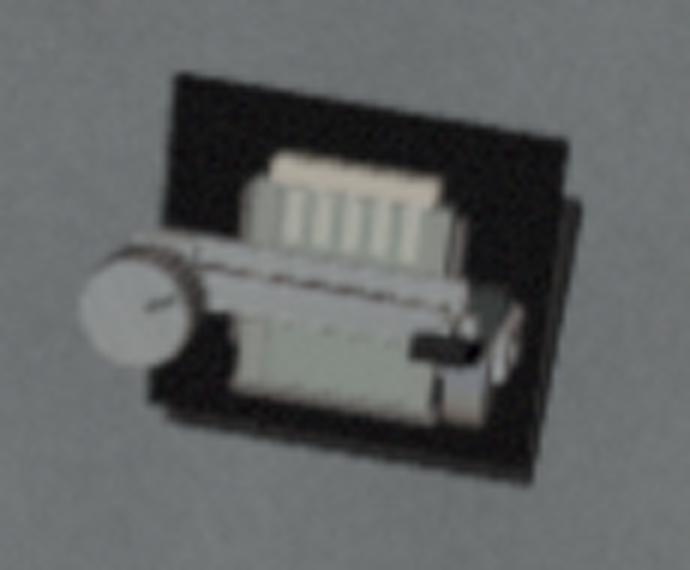

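View pics/c2.png

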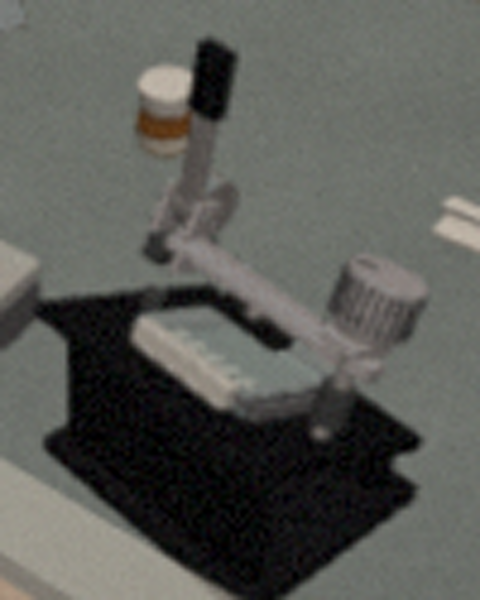

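```bash
cat >> h.py <<'E'
def ray(m,u,v,z):
    a=world(m,u,v,1.);o=np.array(m['position']);t=(z-o[2])/(a[2]-o[2]);return o+t*(a-o)
E
python3 - <<'E'
from h import *
m=cam('top')
f=lambda x,y:(x/6+140-.4,y/6+130-.4)
A=ray(m,*f(180,75),.119);B=ray(m,*f(568,145),.119);C=ray(m,*f(150,403),.051)
print(A,B,C,np.linalg.norm(A-B),np.linalg.norm(A-C))
d=(A-B)[:2];yaw=np.arctan2(d[1],d[0])-np.pi/2;print(yaw)
up=np.array([np.cos(yaw),np.sin(yaw)])
o=(A+B)[:2]/2-up*.075*np.cos(np.radians(27));print(o)
print(((A-C)[:2])@up)
# nut top center depth
D=np.load('pics/top0.npy')
u,v=f(137,308);P=world(m,u,v,D[int(v),int(u)]);print("nut",P)
Rb=R.from_euler('z',yaw).as_matrix()@R.from_euler('y',-np.radians(27)).as_matrix()
O=np.r_[o,.085];print(Rb);print("nut in bed",Rb.T@(P-O))
for s in [(.0,.066,.07),(0,.066,.06)]:print(pix(m,O+Rb@np.array(s)))
# lever paddle in bed frame, both cams
for n in('top','scene'):
    p,dd=eyes.camera(n);mm=cam(n)
    for t in('ready_lever_grip','ready_nut_grip'):
        for r in eyes.cut_out(n,t)[:1]:
            k=cv2.erode(r['mask'].astype(np.uint8),np.ones((3,3)))>0
            X=np.array([Rb.T@(world(mm,c,w,dd[w,c])-O) for w,c in zip(*np.nonzero(k)) if dd[w,c]>0])
            print(n,t,len(X),np.percentile(X,[5,50,95],axis=0).round(4).tolist())
E
```

```text
[0.69889429 0.25508983 0.119     ] [0.66600032 0.09191182 0.119     ] [0.56973687 0.28178956 0.051     ] 0.1664604311767279 0.1483863721537374
-0.198917540817388
[0.61693954 0.1867061 ]
0.13188666379760655
nut [0.58899893 0.25919578 0.17475042]
[[ 0.87343682  0.19760833 -0.44503829]
 [-0.17607031  0.98028106  0.08971231]
 [ 0.4539905   0.          0.89100652]]
nut in bed [0.0035782  0.06553897 0.09890607]
(np.float64(165.67889629157656), np.float64(178.99522864050581))
(np.float64(166.86712186843073), np.float64(177.8824208288039))
top ready_lever_grip 88 [[-0.0208, -0.0753, 0.0801], [-0.0046, -0.0682, 0.0851], [0.0323, -0.0597, 0.1645]]
top ready_nut_grip 246 [[-0.0157, 0.0494, 0.0817], [0.0044, 0.0649, 0.0968], [0.0202, 0.0804, 0.0999]]
scene ready_lever_grip 167 [[-0.0094, -0.0673, 0.073], [0.023, -0.0596, 0.1202], [0.0353, -0.0542, 0.1578]]
scene ready_nut_grip 226 [[0.0009, 0.0595, 0.0695], [0.0175, 0.0769, 0.0867], [0.0242, 0.0893, 0.0981]]
```

```bash
cat >> h.py <<'E'
yaw=-.199
Rb=R.from_euler('z',yaw).as_matrix()@R.from_euler('y',-np.radians(27)).as_matrix()
O=np.r_[.61694,.18671,.085]+Rb@np.array([.0035,0,0])
def Rt(xt,yt):
    xt=np.array(xt,float);xt/=np.linalg.norm(xt);yt=np.array(yt,float);yt-=xt*(yt@xt);yt/=np.linalg.norm(yt)
    return np.c_[xt,yt,np.cross(xt,yt)]
def now():
    o=bot.get_obs();return o,np.array(o['tool_pos']),R.from_euler('xyz',o['orientation']).as_matrix()
def delta(P,Rg):
    o,p,r=now();rv=R.from_matrix(r.T@Rg).as_rotvec(degrees=True)/5
    print("rot units total",rv.round(2)," shift in CURRENT tool (units)",(r.T@(P-p)/.05).round(3)," in GOAL tool",(Rg.T@(P-p)/.05).round(3))
E
python3 - <<'E'
from h import *
m=cam('scene')
for s in [(0,.0655,.099),(0,-.066,.066),(.038,-.066,.14)]: print(pix(m,O+Rb@np.array(s)),pix(cam('top'),O+Rb@np.array(s)))
o,p,r=now();print(r.round(3))
N=O+Rb@np.array([0,.0655,.068]);print(N)
for yt in (Rb[:,1],-Rb[:,1],Rb[:,0],-Rb[:,0]):
    delta(N+Rb[:,2]*.09,Rt(-Rb[:,2],yt))
E
```

```text
(np.float64(354.8153587610906), np.float64(245.5054802728302)) (np.float64(162.43232015932367), np.float64(180.97587701056693))
(np.float64(313.63831498047745), np.float64(231.54734966531646)) (np.float64(219.33882316571334), np.float64(186.85265280157685))
(np.float64(314.1506471643257), np.float64(206.68502611350647)) (np.float64(215.6741791875904), np.float64(180.4729868859551))
[[-0.     0.267 -0.964]
 [-0.    -0.964 -0.267]
 [-1.     0.     0.   ]]
[0.60268352 0.25640378 0.14717741]
rot units total [-29.87  -1.72   7.17]  shift in CURRENT tool (units) [  0.078 -14.587 -12.257]  in GOAL tool [ 2.034 18.555  3.818]
rot units total [5.28 5.3  1.27]  shift in CURRENT tool (units) [  0.078 -14.587 -12.257]  in GOAL tool [  2.034 -18.555  -3.818]
rot units total [-12.37   2.97   4.84]  shift in CURRENT tool (units) [  0.078 -14.587 -12.257]  in GOAL tool [  2.034   3.818 -18.555]
rot units total [22.88  5.49 -3.37]  shift in CURRENT tool (units) [  0.078 -14.587 -12.257]  in GOAL tool [ 2.034 -3.818 18.555]
```

```bash
M="python3 -m handwheel"
$M '[{"xyz":[-0.7,0,0],"rotation":[0,0,0],"jaw":85},{"xyz":[-0.8,0,0],"rotation":[0,0,0],"jaw":85},{"xyz":[-0.8,0,0],"rotation":[0,0,0],"jaw":85},{"xyz":[-0.7,0,0],"rotation":[0,0,0],"jaw":85},{"xyz":[0,-0.6,-0.5],"rotation":[0,0,0],"jaw":85},{"xyz":[0,-0.6,-0.5],"rotation":[0,0,0],"jaw":85},{"xyz":[0,-0.6,-0.5],"rotation":[0,0,0],"jaw":85},{"xyz":[0,-0.6,-0.5],"rotation":[0,0,0],"jaw":85}]'
$M '[{"xyz":[0,-0.6,-0.5],"rotation":[0,0,0],"jaw":85},{"xyz":[0,-0.6,-0.5],"rotation":[0,0,0],"jaw":85},{"xyz":[0,-0.6,-0.5],"rotation":[0,0,0],"jaw":85},{"xyz":[0,-0.6,-0.5],"rotation":[0,0,0],"jaw":85},{"xyz":[0,-0.6,-0.5],"rotation":[0,0,0],"jaw":85},{"xyz":[0,-0.6,-0.5],"rotation":[0,0,0],"jaw":85},{"xyz":[0,-0.6,-0.5],"rotation":[0,0,0],"jaw":85},{"xyz":[0,-0.6,-0.5],"rotation":[0,0,0],"jaw":85}]'
$M '[{"xyz":[0,-0.6,-0.5],"rotation":[0,0,0],"jaw":85},{"xyz":[0,-0.6,-0.5],"rotation":[0,0,0],"jaw":85},{"xyz":[0,-0.6,-0.5],"rotation":[0,0,0],"jaw":85},{"xyz":[0,-0.6,-0.5],"rotation":[0,0,0],"jaw":85},{"xyz":[0,-0.6,-0.5],"rotation":[0,0,0],"jaw":85},{"xyz":[0,-0.6,-0.5],"rotation":[0,0,0],"jaw":85},{"xyz":[0,-0.6,-0.5],"rotation":[0,0,0],"jaw":85},{"xyz":[0,-0.6,-0.5],"rotation":[0,0,0],"jaw":85}]'
python3 - <<'E'
from h import *
o,p,r=now();print(o['t'],o['joint_positions'],p);print(r.round(3))
N=O+Rb@np.array([0,.0655,.068])
for yt in (Rb[:,1],-Rb[:,1],Rb[:,0],-Rb[:,0]):
    delta(N+Rb[:,2]*.09,Rt(-Rb[:,2],yt))
E
```

```text
t: 1.9
tool_pos: [0.2318, -0.4584, 0.3814]
orientation: [2.176, 1.57, -0.695]
ft_force: [0.3, 0.4, -0.4]
width: 0.0851
t: 2.7
tool_pos: [0.3603, -0.1736, 0.3816]
orientation: [2.434, 1.57, -0.437]
ft_force: [0.2, -0.3, -0.1]
width: 0.0849
t: 3.5
tool_pos: [0.4888, 0.1114, 0.3815]
orientation: [2.901, 1.57, 0.03]
ft_force: [1.5, -0.9, -0.4]
width: 0.0848
3.5 [ 2.00316521e-01  8.64919792e-02  1.72509513e+00 -8.45332757e-05
  1.32952788e+00  1.50001564e+00] [0.4888303  0.1113695  0.38149658]
[[ 0.     0.268 -0.963]
 [ 0.    -0.963 -0.268]
 [-1.     0.    -0.   ]]
rot units total [-29.87  -1.72   7.16]  shift in CURRENT tool (units) [ 3.083 -2.555 -2.241]  in GOAL tool [ 3.129  3.294 -0.65 ]
rot units total [5.29 5.29 1.27]  shift in CURRENT tool (units) [ 3.083 -2.555 -2.241]  in GOAL tool [ 3.129 -3.294  0.65 ]
rot units total [-12.37   2.97   4.84]  shift in CURRENT tool (units) [ 3.083 -2.555 -2.241]  in GOAL tool [ 3.129 -0.65  -3.294]
rot units total [22.88  5.49 -3.37]  shift in CURRENT tool (units) [ 3.083 -2.555 -2.241]  in GOAL tool [3.129 0.65  3.294]
```

```bash
M="python3 -m handwheel"
A='see'
$M '[{"xyz":[0,-0.4,-0.35],"rotation":[-1,0,0],"jaw":85},{"xyz":[0,-0.4,-0.35],"rotation":[-1,0,0],"jaw":85},{"xyz":[0,-0.4,-0.35],"rotation":[-1,0,0],"jaw":85},{"xyz":[0,-0.4,-0.35],"rotation":[-1,0,0],"jaw":85},{"xyz":[0,0,0],"rotation":[-1,0,0],"jaw":85},{"xyz":[0,0,0],"rotation":[-1,0,0],"jaw":85},{"xyz":[0,0,0],"rotation":[-1,0,0],"jaw":85},{"xyz":[0,0,0],"rotation":[-1,0,0],"jaw":85}]'
$M '[{"xyz":[0,0,0],"rotation":[-1,0,0],"jaw":85},{"xyz":[0,0,0],"rotation":[-1,0,0],"jaw":85},{"xyz":[0,0,0],"rotation":[-1,0,0],"jaw":85},{"xyz":[0,0,0],"rotation":[-1,0,0],"jaw":85},{"xyz":[0,0,0],"rotation":[-1,0,0],"jaw":85},{"xyz":[0,0,0],"rotation":[-1,0,0],"jaw":85},{"xyz":[0,0,0],"rotation":[-1,0,0],"jaw":85},{"xyz":[0,0,0],"rotation":[-1,0,0],"jaw":85}]'
$M '[{"xyz":[0,0,0],"rotation":[-1,0,0],"jaw":85},{"xyz":[0,0,0],"rotation":[-1,0,0],"jaw":85},{"xyz":[0,0,0],"rotation":[-1,0,0],"jaw":85},{"xyz":[0,0,0],"rotation":[-1,0,0],"jaw":85},{"xyz":[0,0,0],"rotation":[-1,0,0],"jaw":85},{"xyz":[0,0,0],"rotation":[-1,0,0],"jaw":85},{"xyz":[0,0,0],"rotation":[-1,0,0],"jaw":85},{"xyz":[0,0,0],"rotation":[-1,0,0],"jaw":85}]'
$M '[{"xyz":[0,0,0],"rotation":[-1,0,0],"jaw":85},{"xyz":[0,0,0],"rotation":[-1,0,0],"jaw":85},{"xyz":[0,0,0],"rotation":[-1,0,0],"jaw":85},{"xyz":[0,0,0],"rotation":[-1,0,0],"jaw":85},{"xyz":[0,0,0],"rotation":[-1,0,0],"jaw":85}]'
python3 - <<'E'
from h import *
o,p,r=now();print(o['t'],o['joint_positions'],p);print(r.round(3))
N=O+Rb@np.array([0,.0655,.068])
delta(N+Rb[:,2]*.09,Rt(-Rb[:,2],Rb[:,1]))
E
```

```text
t: 4.3
tool_pos: [0.5214, 0.2103, 0.3813]
orientation: [-0.724, 1.571, -2.893]
ft_force: [-0.5, -0.4, -0.6]
width: 0.0848
t: 5.1
tool_pos: [0.5214, 0.2102, 0.3813]
orientation: [2.312, 1.571, 0.842]
ft_force: [0.1, 0.1, 0.9]
width: 0.0846
t: 5.9
tool_pos: [0.5214, 0.2102, 0.3814]
orientation: [1.103, 1.571, 0.33]
ft_force: [-0.8, 0.1, -0.2]
width: 0.0847
t: 6.4
tool_pos: [0.5214, 0.2102, 0.3813]
orientation: [0.509, 1.571, 0.173]
ft_force: [0.6, -0.3, 0.0]
width: 0.0852
6.4 [ 3.62022440e-01  1.90038510e-01  1.60420054e+00 -2.82688830e-06
  1.34733919e+00 -8.72354351e-01] [0.52139993 0.21018514 0.38134106]
[[ 0.     0.33   0.944]
 [ 0.     0.944 -0.33 ]
 [-1.     0.     0.   ]]
rot units total [-1.55 -5.39  0.37]  shift in CURRENT tool (units) [3.079 1.297 0.42 ]  in GOAL tool [ 3.013  1.228 -0.869]
```

```bash
M="python3 -m handwheel"
$M '[{"xyz":[0,0,0],"rotation":[-0.26,-0.9,0.06],"jaw":85},{"xyz":[0,0,0],"rotation":[-0.26,-0.9,0.06],"jaw":85},{"xyz":[0,0,0],"rotation":[-0.26,-0.9,0.06],"jaw":85},{"xyz":[0,0,0],"rotation":[-0.26,-0.9,0.06],"jaw":85},{"xyz":[0,0,0],"rotation":[-0.26,-0.9,0.06],"jaw":85},{"xyz":[0,0,0],"rotation":[-0.25,-0.9,0.06],"jaw":85},{"xyz":[0,0.6,-0.44],"rotation":[0,0,0],"jaw":85},{"xyz":[0,0.63,-0.43],"rotation":[0,0,0],"jaw":85}]'
$M '[{"xyz":[0.6,0,0],"rotation":[0,0,0],"jaw":85},{"xyz":[0.6,0,0],"rotation":[0,0,0],"jaw":85},{"xyz":[0.6,0,0],"rotation":[0,0,0],"jaw":85},{"xyz":[0.6,0,0],"rotation":[0,0,0],"jaw":85},{"xyz":[0.3,0,0],"rotation":[0,0,0],"jaw":85},{"xyz":[0,0,0],"rotation":[0,0,0],"jaw":85}]'
python3 - <<'E'
from h import *
o,p,r=now();print(o['t'],o['joint_positions'],p,o['ft_force'],o['ft_torque'])
N=O+Rb@np.array([0,.0655,.068])
delta(N,Rt(-Rb[:,2],Rb[:,1]))
for n in('scene','top'):
    im,d=eyes.camera(n);a=im[150:320,250:420] if n=='scene' else im[110:240,110:270]
    cv2.imwrite(f"pics/h_{n}.png",cv2.resize(a,None,fx=3.5,fy=3.5,interpolation=cv2.INTER_CUBIC))
E
```

```text
t: 7.2
tool_pos: [0.4952, 0.2783, 0.3618]
orientation: [0.0, 1.098, -0.204]
ft_force: [-0.2, 0.7, -1.1]
width: 0.0851
t: 7.8
tool_pos: [0.5556, 0.2649, 0.2393]
orientation: [-0.008, 1.101, -0.21]
ft_force: [-0.7, 0.6, 0.3]
width: 0.0853
7.8 [ 0.58374547  0.29431145  1.89294303 -0.53502812  0.68513091 -0.41138511] [0.5556405  0.26489731 0.2392676 ] [-0.67176577  0.57315423  0.28159248] [0.01673611 0.18145553 0.01097078]
rot units total [-0.03 -0.02  0.06]  shift in CURRENT tool (units) [2.075 0.03  0.019]  in GOAL tool [2.075 0.019 0.016]
```

View pics/h_scene.png

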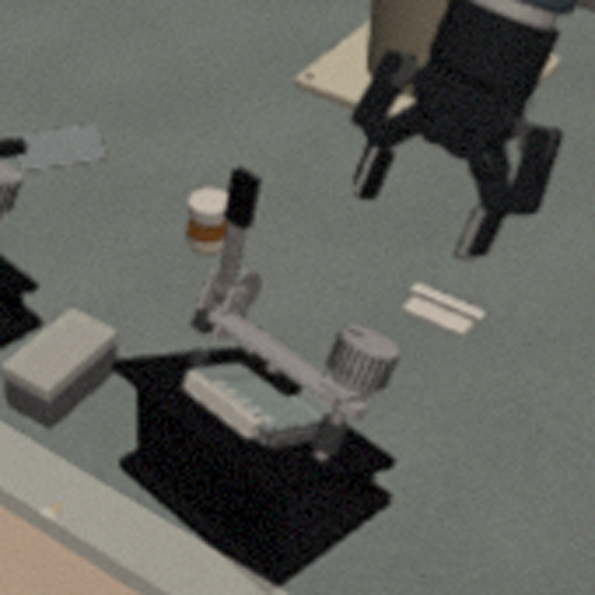

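View pics/h_top.png

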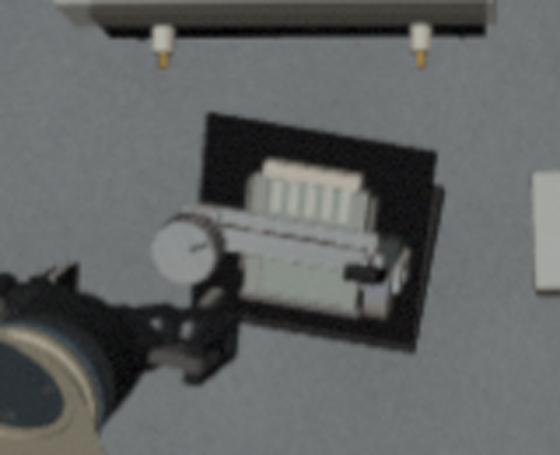

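```bash
M="python3 -m handwheel"
$M '[{"xyz":[0.5,0.02,0.02],"rotation":[0,0,0],"jaw":85},{"xyz":[0.5,0,0],"rotation":[0,0,0],"jaw":85},{"xyz":[0.4,0,0],"rotation":[0,0,0],"jaw":85},{"xyz":[0.4,0,0],"rotation":[0,0,0],"jaw":85},{"xyz":[0.2,0,0],"rotation":[0,0,0],"jaw":85},{"xyz":[0,0,0],"rotation":[0,0,0],"jaw":70}]'
$M '[{"xyz":[0,0,0],"rotation":[0,0,0],"jaw":48},{"xyz":[0,0,0],"rotation":[0,0,0],"jaw":48},{"xyz":[0,0,0],"rotation":[0,0,0],"jaw":30},{"xyz":[0,0,0],"rotation":[0,0,0],"jaw":30},{"xyz":[0,0,0],"rotation":[0,0,0],"jaw":30},{"xyz":[0,0,0],"rotation":[0,0,0],"jaw":30}]'
python3 - <<'E'
from h import *
o,p,r=now();print(o['t'],o['joint_positions'],p,o['ft_force'],o['ft_torque'],o['width'])
print(Rb.T@(p-O))
for n in('scene','top'):
    im,d=eyes.camera(n);a=im[150:320,250:420] if n=='scene' else im[110:240,110:270]
    cv2.imwrite(f"pics/g_{n}.png",cv2.resize(a,None,fx=3.5,fy=3.5,interpolation=cv2.INTER_CUBIC))
E
```

```text
t: 8.5
tool_pos: [0.6017, 0.2574, 0.1528]
orientation: [-0.002, 1.099, -0.205]
ft_force: [0.9, -0.1, -0.0]
width: 0.0727
t: 9.1
tool_pos: [0.6018, 0.2589, 0.1546]
orientation: [0.005, 1.097, -0.197]
ft_force: [-4.4, 3.5, 5.6]
width: 0.0423
9.1 [ 0.52741003  0.46615044  1.87407881 -0.64607761  0.52646622 -0.32152547] [0.60184912 0.25893509 0.15459106] [-4.38481164  3.49461011  5.63321536] [0.52165476 0.49051244 0.18929693] 0.04225161995802911
[0.00219107 0.0678164  0.07520412]
```

View pics/g_scene.png

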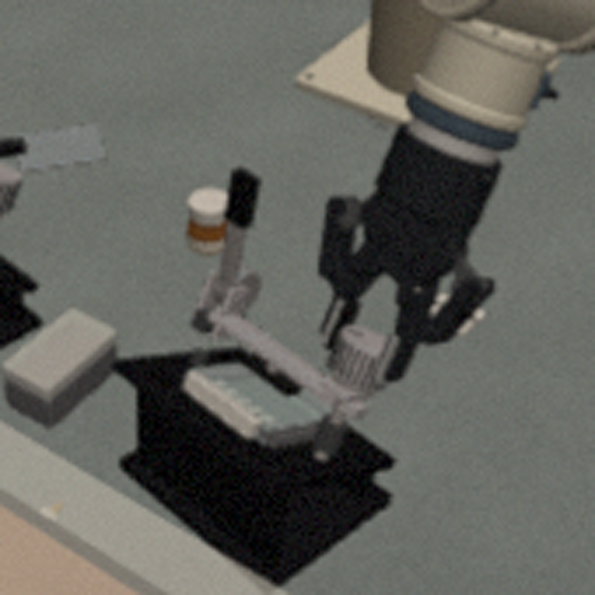

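View pics/g_top.png

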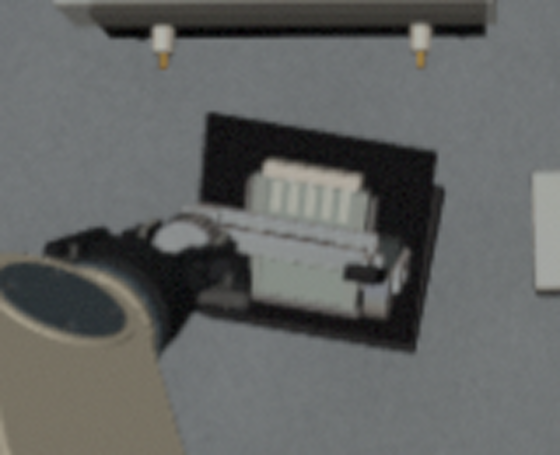

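Run:
```python
from h import *
im,d=eyes.camera('scene');a=im[195:275,320:420]
cv2.imwrite("pics/g2.png",cv2.resize(a,None,fx=7,fy=7,interpolation=cv2.INTER_CUBIC))
o,p,r=now();m=cam('scene')
print(o['width'],p,o['ft_force'],o['ft_torque'])
for s in(p,p-r[:,0]*.019,p+r[:,1]*.022,p-r[:,1]*.022,O+Rb@np.array([0,.0655,.099]),O+Rb@np.array([0,.0655,.063])):
    u,v=pix(m,s);print((u-320)*7,(v-195)*7)
```

```text
0.04204946488303753 [0.60184238 0.25892383 0.15457562] [-5.20029369  3.55492566  6.84284996] [0.46050542 0.56253546 0.23895556]
219.6923844189664 415.642838482778
239.94902241046657 369.01656253703504
266.2089296364562 448.06231085544545
174.35172321067517 384.04085546465075
243.70751132763405 353.5383619098114
205.62133969293586 441.422363044064
```

View pics/g2.png

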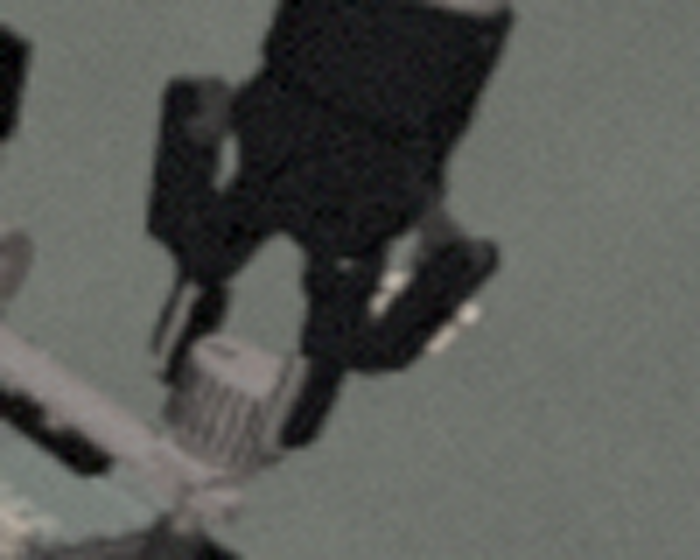

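```bash
M="python3 -m handwheel"
$M '[{"xyz":[0,0,0],"rotation":[0.5,0,0],"jaw":30},{"xyz":[0,0,0],"rotation":[0.5,0,0],"jaw":30},{"xyz":[0,0,0],"rotation":[1,0,0],"jaw":30},{"xyz":[0,0,0],"rotation":[1,0,0],"jaw":30},{"xyz":[0,0,0],"rotation":[1,0,0],"jaw":30},{"xyz":[0,0,0],"rotation":[1,0,0],"jaw":30}]'
python3 - <<'E'
from h import *
o,p,r=now();print(o['joint_positions'],Rb.T@(p-O),Rb.T@o['ft_force'],Rb.T@o['ft_torque'],o['width'],r[:,1]@Rb)
E
```

```text
t: 9.85
tool_pos: [0.6013, 0.2569, 0.1536]
orientation: [0.435, 1.098, -0.206]
ft_force: [-0.7, -3.8, 2.0]
width: 0.0421
[ 0.52594207  0.46703839  1.87524482 -0.64766885  0.52876552  0.11789629] [0.00160623 0.06568776 0.07434105] [ 0.93452944 -3.86192807  1.71421031] [-0.58453532  0.10575685  0.39742567] 0.04214494518374469 [ 0.42734306  0.90408614 -0.00248278]
```

```bash
M="python3 -m handwheel"
$M '[{"xyz":[0,0,0],"rotation":[1,0,0],"jaw":30},{"xyz":[0,0,0],"rotation":[1,0,0],"jaw":30},{"xyz":[0,0,0],"rotation":[1,0,0],"jaw":30},{"xyz":[0,0,0],"rotation":[1,0,0],"jaw":30},{"xyz":[0,0,0],"rotation":[1,0,0],"jaw":30},{"xyz":[0,0,0],"rotation":[1,0,0],"jaw":30},{"xyz":[0.003,0,0],"rotation":[1,0,0],"jaw":30},{"xyz":[0.003,0,0],"rotation":[1,0,0],"jaw":30}]'
$M '[{"xyz":[0.003,0,0],"rotation":[1,0,0],"jaw":30},{"xyz":[0.003,0,0],"rotation":[1,0,0],"jaw":30},{"xyz":[0.003,0,0],"rotation":[1,0,0],"jaw":30},{"xyz":[0.003,0,0],"rotation":[1,0,0],"jaw":30},{"xyz":[0,0,0],"rotation":[0,0,0],"jaw":30}]'
python3 - <<'E'
from h import *
o,p,r=now();print(o['joint_positions'],Rb.T@(p-O),Rb.T@o['ft_force'],Rb.T@o['ft_torque'],o['width'],r[:,1]@Rb)
y=r[:,1]@Rb;print("turned",np.pi/2-np.arctan2(y[1],y[0]))
im,d=eyes.camera('top');a=im[150:210,140:240]
cv2.imwrite("pics/t1.png",cv2.resize(a,None,fx=7,fy=7,interpolation=cv2.INTER_CUBIC))
E
```

```text
t: 10.65
tool_pos: [0.5993, 0.2547, 0.1512]
orientation: [1.123, 1.102, -0.218]
ft_force: [-5.8, -7.3, -2.4]
width: 0.0422
t: 11.15
tool_pos: [0.598, 0.2545, 0.1497]
orientation: [1.469, 1.105, -0.22]
ft_force: [-9.9, -6.3, -3.1]
width: 0.0422
[ 0.52554097  0.46998046  1.8797794  -0.64658506  0.53064338  1.1655818 ] [-0.00259182  0.06268145  0.07217784] [-8.95338788 -8.1771636   1.13286863] [-1.19950108  1.59682666 -0.3591429 ] 0.042160527764839036 [ 0.99657992  0.08240681 -0.00612974]
turned 1.4882944044619262
```

View pics/t1.png

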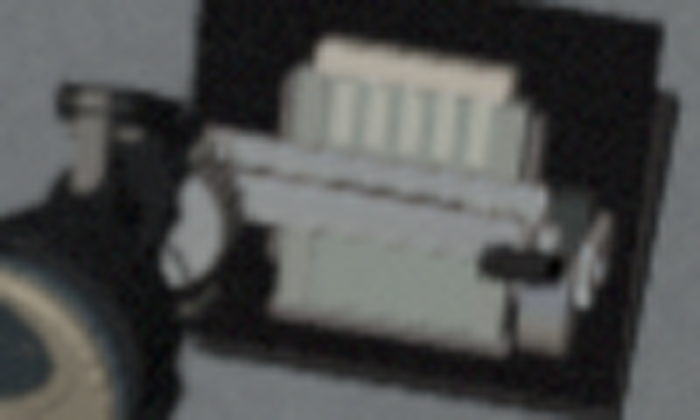

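```bash
M="python3 -m handwheel"
$M '[{"xyz":[0,0,0],"rotation":[0,0,0],"jaw":85},{"xyz":[0,0,0],"rotation":[0,0,0],"jaw":85},{"xyz":[0,0,0],"rotation":[0,0,0],"jaw":85},{"xyz":[-0.3,0,0],"rotation":[0,0,0],"jaw":85},{"xyz":[-0.6,0,0],"rotation":[0,0,0],"jaw":85},{"xyz":[-0.8,0,0],"rotation":[0,0,0],"jaw":85},{"xyz":[-0.8,0,0],"rotation":[0,0,0],"jaw":85},{"xyz":[-0.6,0,0],"rotation":[0,0,0],"jaw":40}]'
cat >> h.py <<'E'
O=O+Rb@np.array([-.0027,.0017,0])
xh=np.array([np.cos(yaw),np.sin(yaw),0]);yh=np.array([-np.sin(yaw),np.cos(yaw),0])
def lever(q,hz):
    H=O+Rb@np.array([0,-.066,hz]);a=q-.48
    l=Rb@np.array([-np.sin(a),0,np.cos(a)]);n=Rb@np.array([-np.cos(a),0,-np.sin(a)])
    return H,l,n
def tipgoal(q,hz,gap=0.,rad=.083):
    H,l,n=lever(q,hz);s=np.clip((n@-xh)/.25,-1,1)
    return H+rad*l-n*(.0055+gap)+.011*xh*s
E
python3 - <<'E'
from h import *
o,p,r=now();print(o['t'],o['joint_positions'],p,Rb.T@(p-O))
Rg=Rt([0,0,-1],yh)
delta(p,Rg)
for q in(-.3,0,.3,.6,1,1.5,2.05):print(q,tipgoal(q,.062).round(4))
for n in('scene','top'):
    im,d=eyes.camera(n);a=im[150:320,250:420] if n=='scene' else im[130:225,140:255]
    cv2.imwrite(f"pics/l_{n}.png",cv2.resize(a,None,fx=3.5 if n=='scene' else 6,fy=3.5 if n=='scene' else 6,interpolation=cv2.INTER_CUBIC))
    m=cam(n)
    for q in(0,.1,.2,.3):
        H,l,nn=lever(q,.062);print(n,q,pix(m,H),pix(m,H+l*.104))
E
```

```text
t: 12.0
tool_pos: [0.5322, 0.2723, 0.2934]
orientation: [1.487, 1.097, -0.198]
ft_force: [0.0, 0.4, 0.5]
width: 0.0728
12.0 [ 0.62148464  0.1987205   1.87883075 -0.48871069  0.78970069  1.03627818] [0.53215566 0.2723067  0.29344911] [0.00470418 0.06544648 0.23114339]
rot units total [-16.69   4.38  -4.03]  shift in CURRENT tool (units) [0. 0. 0.]  in GOAL tool [0. 0. 0.]
-0.3 [0.618  0.1209 0.218 ]
0 [0.5942 0.1257 0.2236]
0.3 [0.5699 0.1306 0.2217]
0.6 [0.5472 0.1352 0.2126]
1 [0.523  0.1401 0.1907]
1.5 [0.5001 0.1447 0.1527]
2.05 [0.4916 0.1464 0.1079]
scene 0 (np.float64(314.19984674271086), np.float64(233.12866408732094)) (np.float64(314.7102427974214), np.float64(201.93293976947803))
scene 0.1 (np.float64(314.19984674271086), np.float64(233.12866408732094)) (np.float64(317.6730735703517), np.float64(200.4786967480259))
scene 0.2 (np.float64(314.19984674271086), np.float64(233.12866408732094)) (np.float64(320.56743192298853), np.float64(199.38125953912942))
scene 0.3 (np.float64(314.19984674271086), np.float64(233.12866408732094)) (np.float64(323.3616638559092), np.float64(198.64706250148532))
top 0 (np.float64(218.80448182438056), np.float64(187.2931464449725)) (np.float64(214.13964148396258), np.float64(178.97595393645895))
top 0.1 (np.float64(218.80448182438056), np.float64(187.2931464449725)) (np.float64(213.24739396951983), np.float64(183.57749134460275))
top 0.2 (np.float64(218.80448182438056), np.float64(187.2931464449725)) (np.float64(212.41701391241284), np.float64(188.22276208376664))
top 0.3 (np.float64(218.80448182438056), np.float64(187.2931464449725)) (np.float64(211.65947398553232), np.float64(192.85002020916198))
```

View pics/l_scene.png

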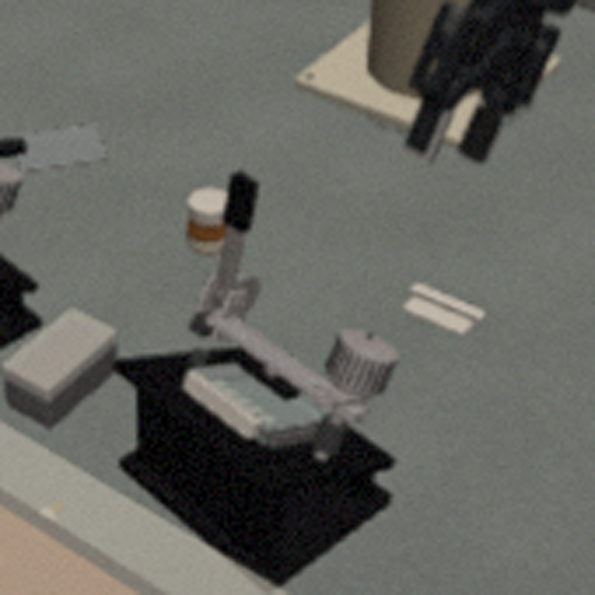

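View pics/l_top.png

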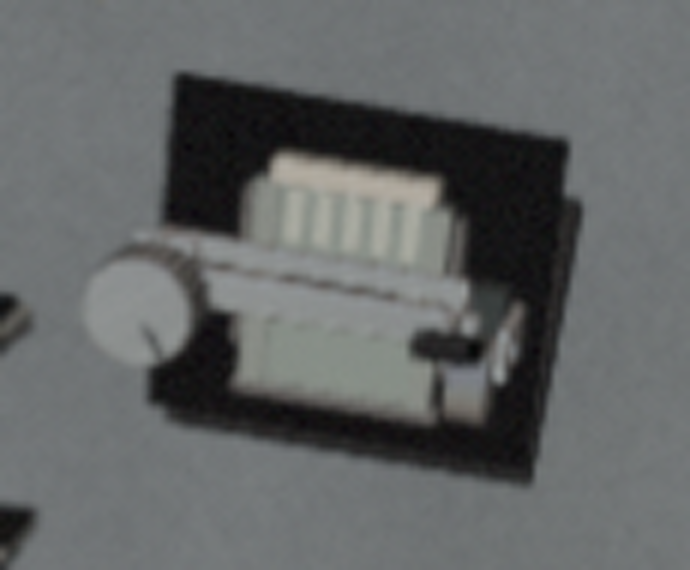

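```bash
M="python3 -m handwheel"
$M '[{"xyz":[-0.5,0,0],"rotation":[-0.98,0.26,-0.24],"jaw":0},{"xyz":[-0.5,0,0],"rotation":[-0.98,0.26,-0.24],"jaw":0},{"xyz":[0,0,0],"rotation":[-0.98,0.26,-0.24],"jaw":0},{"xyz":[0,0,0],"rotation":[-0.98,0.26,-0.24],"jaw":0},{"xyz":[0,0,0],"rotation":[-0.98,0.26,-0.24],"jaw":0},{"xyz":[0,0,0],"rotation":[-0.98,0.26,-0.24],"jaw":0},{"xyz":[0,0,0],"rotation":[-0.98,0.26,-0.24],"jaw":0},{"xyz":[0,0,0],"rotation":[-0.98,0.26,-0.24],"jaw":0}]'
$M '[{"xyz":[0,0,0],"rotation":[-0.98,0.26,-0.24],"jaw":0},{"xyz":[0,0,0],"rotation":[-0.98,0.26,-0.24],"jaw":0},{"xyz":[0,0,0],"rotation":[-0.98,0.26,-0.24],"jaw":0},{"xyz":[0,0,0],"rotation":[-0.98,0.26,-0.24],"jaw":0},{"xyz":[0,0,0],"rotation":[-0.98,0.26,-0.24],"jaw":0},{"xyz":[0,0,0],"rotation":[-0.98,0.26,-0.24],"jaw":0},{"xyz":[0,0,0],"rotation":[-0.98,0.26,-0.24],"jaw":0},{"xyz":[0,0,0],"rotation":[-0.98,0.26,-0.24],"jaw":0}]'
$M '[{"xyz":[0,0,0],"rotation":[-0.98,0.26,-0.24],"jaw":0},{"xyz":[0,0,0],"rotation":[0,0,0],"jaw":0}]'
python3 - <<'E'
from h import *
o,p,r=now();print(o['t'],o['joint_positions'],p,Rb.T@(p-O),o['ft_force'])
Rg=Rt([0,0,-1],yh)
delta(tipgoal(.2,.062,gap=.03),Rg)
E
```

```text
t: 12.9
tool_pos: [0.5109, 0.2755, 0.3347]
orientation: [1.131, 1.308, 0.159]
ft_force: [0.4, -0.1, 1.2]
width: 0.0001
t: 13.7
tool_pos: [0.511, 0.2755, 0.3346]
orientation: [0.907, 1.548, 0.623]
ft_force: [-0.2, -0.4, -0.2]
width: -0.0001
t: 13.9
tool_pos: [0.5115, 0.2758, 0.3344]
orientation: [-2.761, 1.563, -2.962]
ft_force: [0.2, -0.1, 0.6]
width: -0.0004
13.9 [ 0.47282035  0.26007259  1.61947933  0.0023998   1.26963301 -0.89770068] [0.5114672  0.27576654 0.33438977] [0.00461167 0.06474816 0.2771393 ] [ 0.16652162 -0.13420864  0.60384164]
rot units total [-0.02 -0.08  0.03]  shift in CURRENT tool (units) [ 2.1   -2.604  2.493]  in GOAL tool [ 2.111 -2.615  2.473]
```

```bash
M="python3 -m handwheel"
$M '[{"xyz":[0,-0.65,0.62],"rotation":[0,0,0],"jaw":0},{"xyz":[0,-0.65,0.62],"rotation":[0,0,0],"jaw":0},{"xyz":[0,-0.65,0.62],"rotation":[0,0,0],"jaw":0},{"xyz":[0,-0.65,0.62],"rotation":[0,0,0],"jaw":0},{"xyz":[0.7,0,0],"rotation":[0,0,0],"jaw":0},{"xyz":[0.7,0,0],"rotation":[0,0,0],"jaw":0},{"xyz":[0.7,0,0],"rotation":[0,0,0],"jaw":0},{"xyz":[0,0,0],"rotation":[0,0,0],"jaw":0}]'
python3 - <<'E'
from h import *
o,p,r=now();print(o['t'],o['joint_positions'],p,Rb.T@(p-O),o['ft_force'])
Rg=Rt([0,0,-1],yh)
delta(tipgoal(.2,.062,gap=.0),Rg)
q0=tipgoal(.2,.062)
for q in np.arange(.2,2.1,.1):
    a=tipgoal(q,.062);b=tipgoal(q+.1,.062);print(round(q+.1,1),(Rg.T@(b-a)/.05).round(3))
for n in('scene','top'):
    im,d=eyes.camera(n);a=im[150:320,250:420] if n=='scene' else im[130:225,140:255]
    cv2.imwrite(f"pics/p_{n}.png",cv2.resize(a,None,fx=3.5 if n=='scene' else 6,fy=3.5 if n=='scene' else 6,interpolation=cv2.INTER_CUBIC))
E
```

```text
t: 14.7
tool_pos: [0.6023, 0.1224, 0.2244]
orientation: [-2.764, 1.555, -2.968]
ft_force: [-0.6, -0.4, -0.4]
width: 0.0001
14.7 [ 1.81074435e-01  4.22859584e-01  1.64813479e+00  1.45402768e-04
  1.08682453e+00 -1.18555861e+00] [0.60232322 0.12241036 0.22437832] [ 0.0610357  -0.06762025  0.12492108] [-0.57988802 -0.41477046 -0.42725208]
rot units total [-0.06 -0.17  0.07]  shift in CURRENT tool (units) [ 0.032  0.03  -0.504]  in GOAL tool [ 0.025  0.032 -0.504]
0.3 [ 0.029  0.    -0.164]
0.4 [ 0.045  0.    -0.16 ]
0.5 [ 0.061  0.    -0.155]
0.6 [ 0.076  0.    -0.148]
0.7 [ 0.09  0.   -0.14]
0.8 [ 0.104 -0.    -0.13 ]
0.9 [ 0.116  0.    -0.119]
1.0 [ 0.128 -0.    -0.107]
1.1 [ 0.138  0.    -0.093]
1.2 [ 0.146 -0.    -0.079]
1.3 [ 0.153 -0.    -0.064]
1.4 [ 0.159  0.    -0.111]
1.5 [ 0.163 -0.    -0.12 ]
1.6 [ 0.166 -0.    -0.104]
1.7 [ 0.166  0.    -0.087]
1.8 [ 0.165  0.    -0.069]
1.9 [ 0.163 -0.     0.006]
2.0 [0.159 0.    0.05 ]
2.1 [0.153 0.    0.065]
```

View pics/p_scene.png

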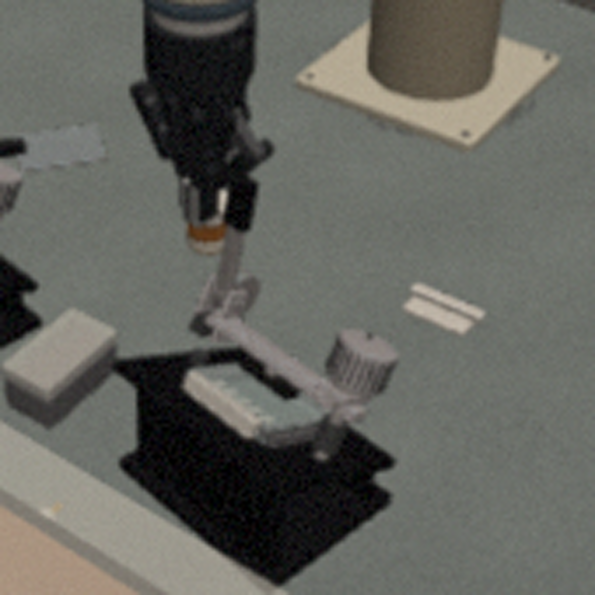

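View pics/p_top.png

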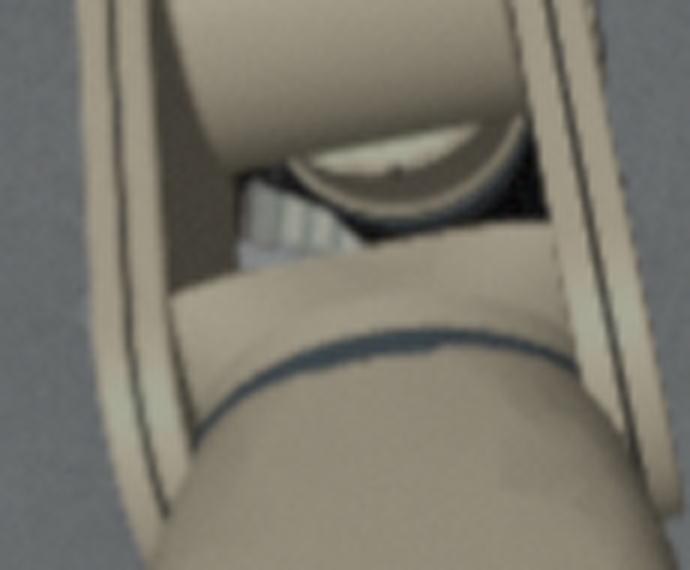

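```bash
M="python3 -m handwheel"
$M '[{"xyz":[0.02,0.03,-0.25],"rotation":[-0.06,-0.17,0.07],"jaw":0},{"xyz":[0,0,-0.25],"rotation":[0,0,0],"jaw":0},{"xyz":[0.03,0,-0.16],"rotation":[0,0,0],"jaw":0},{"xyz":[0.04,0,-0.16],"rotation":[0,0,0],"jaw":0},{"xyz":[0.06,0,-0.16],"rotation":[0,0,0],"jaw":0},{"xyz":[0.08,0,-0.15],"rotation":[0,0,0],"jaw":0},{"xyz":[0,0,0],"rotation":[0,0,0],"jaw":0}]'
python3 - <<'E'
from h import *
o,p,r=now();print(p,(p-tipgoal(.6,.062)).round(4),o['ft_force'])
for n in('scene',):
    im,d=eyes.camera(n);a=im[150:320,250:420]
    cv2.imwrite(f"pics/p2_{n}.png",cv2.resize(a,None,fx=3.5 if n=='scene' else 6,fy=3.5 if n=='scene' else 6,interpolation=cv2.INTER_CUBIC))
E
```

```text
t: 15.5
tool_pos: [0.5494, 0.1359, 0.2168]
orientation: [0.412, 1.564, 0.215]
ft_force: [0.5, -0.5, 0.2]
width: 0.0001
[0.54942999 0.13591582 0.21677466] [0.0022 0.0007 0.0042] [ 0.45450598 -0.50807556  0.21300101]
```

View pics/p2_scene.png

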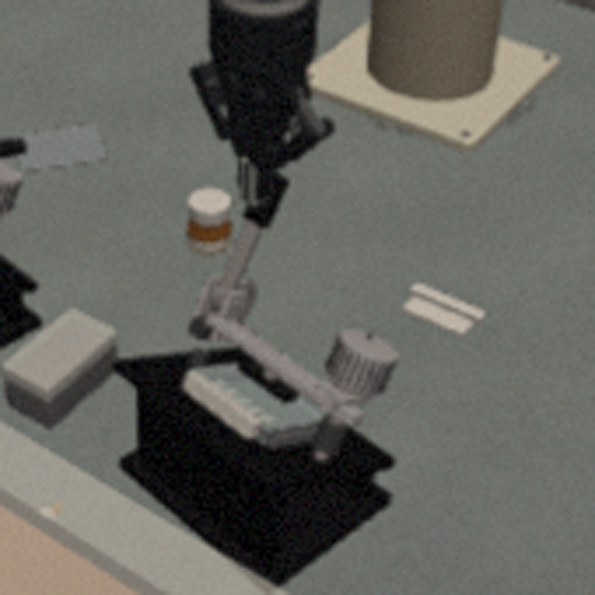

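```bash
M="python3 -m handwheel"
$M '[{"xyz":[0.12,0,-0.16],"rotation":[0,0.04,0],"jaw":0},{"xyz":[0.12,0,-0.14],"rotation":[0,0.04,0],"jaw":0},{"xyz":[0.13,0,-0.12],"rotation":[0,0,0],"jaw":0},{"xyz":[0.13,0,-0.11],"rotation":[0,0,0],"jaw":0}]'
$M '[{"xyz":[0.13,0,-0.1],"rotation":[0,0,0],"jaw":0},{"xyz":[0.14,0,-0.09],"rotation":[0,0,0],"jaw":0}]'
$M '[{"xyz":[0.15,0,-0.08],"rotation":[0,0,0],"jaw":0},{"xyz":[0,0,0],"rotation":[0,0,0],"jaw":0}]'
python3 - <<'E'
from h import *
o,p,r=now();print(p,[(q,(p-tipgoal(q,.062)).round(4)) for q in(1.2,1.3)],o['ft_force'],r[:,0])
E
```

```text
t: 15.95
tool_pos: [0.5241, 0.1411, 0.1916]
orientation: [1.445, 1.568, 1.248]
ft_force: [0.3, -0.4, 3.0]
width: 0.0002
t: 16.15
tool_pos: [0.5152, 0.143, 0.1784]
orientation: [1.202, 1.567, 1.006]
ft_force: [1.4, -2.0, 6.9]
width: -0.0001
t: 16.35
tool_pos: [0.5114, 0.1437, 0.1706]
orientation: [1.159, 1.568, 0.962]
ft_force: [0.8, -1.4, 1.9]
width: 0.0002
[0.51141765 0.14366856 0.17060997] [(1.2, array([-0.0031,  0.0019, -0.0059])), (1.3, array([0.    , 0.0013, 0.0018]))] [ 0.76304621 -1.44694177  1.90317588] [ 0.00185847  0.00266862 -0.99999471]
```

```bash
M="python3 -m handwheel"
$M '[{"xyz":[0.16,0,-0.07],"rotation":[0,0,0],"jaw":0},{"xyz":[0,0,0],"rotation":[0,0,0],"jaw":0}]'
$M '[{"xyz":[0.16,0,-0.07],"rotation":[0,0,0],"jaw":0},{"xyz":[0,0,0],"rotation":[0,0,0],"jaw":0}]'
$M '[{"xyz":[0.16,0,-0.07],"rotation":[0,0,0],"jaw":0},{"xyz":[0,0,0],"rotation":[0,0,0],"jaw":0}]'
python3 - <<'E'
from h import *
o,p,r=now();print(p,[(q,(p-tipgoal(q,.062)).round(4)) for q in(1.5,1.6)],o['ft_force'],r[:,0])
for n in('scene',):
    im,d=eyes.camera(n);a=im[150:320,250:420]
    cv2.imwrite(f"pics/p3_{n}.png",cv2.resize(a,None,fx=3.5 if n=='scene' else 6,fy=3.5 if n=='scene' else 6,interpolation=cv2.INTER_CUBIC))
E
```

```text
t: 16.55
tool_pos: [0.5084, 0.1443, 0.1629]
orientation: [1.05, 1.567, 0.854]
ft_force: [0.9, -0.2, 1.2]
width: 0.0002
t: 16.75
tool_pos: [0.5062, 0.145, 0.1556]
orientation: [0.732, 1.565, 0.535]
ft_force: [2.8, -3.0, 5.0]
width: 0.0004
t: 16.95
tool_pos: [0.5024, 0.1459, 0.1474]
orientation: [0.896, 1.566, 0.699]
ft_force: [-0.1, 0.1, 0.7]
width: 0.0001
[0.50242316 0.14589215 0.14742753] [(1.5, array([ 0.0023,  0.0012, -0.0053])), (1.6, array([0.0074, 0.0002, 0.003 ]))] [-0.07933715  0.07817972  0.7118562 ] [ 0.00399532  0.00335919 -0.99998638]
```

View pics/p3_scene.png

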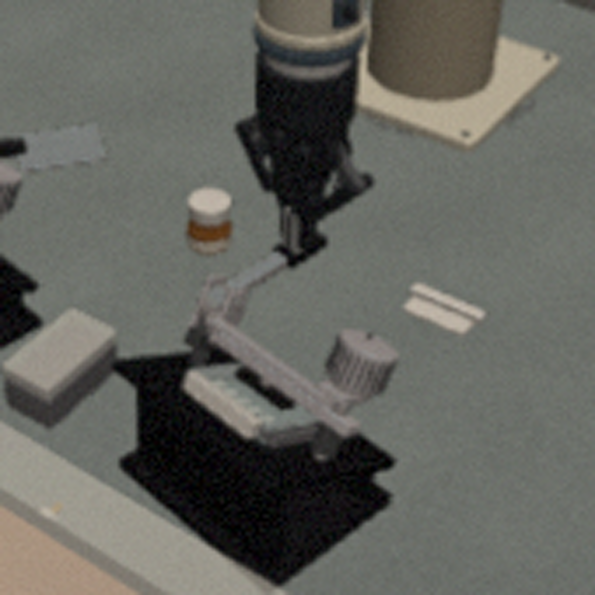

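```bash
M="python3 -m handwheel"
$M '[{"xyz":[-0.5,0,0],"rotation":[0,0,0],"jaw":45},{"xyz":[0,0,0],"rotation":[0,0,0],"jaw":45},{"xyz":[0,0,0],"rotation":[0,0,0],"jaw":45}]'
python3 - <<'E'
from h import *
Rg=Rt([0,0,-1],yh)
H,l,n=lever(1.53,.062);G=H+.083*l;print(G)
delta(G+np.array([0,0,-.014]),Rg)
g=lambda q:(lambda a:a[0]+.083*a[1])(lever(q,.062))
for q in np.arange(1.53,.2,-.1):print(round(q-.1,2),(Rg.T@(g(q-.1)-g(q))/.05).round(3))
E
```

```text
t: 17.3
tool_pos: [0.501, 0.1459, 0.1721]
orientation: [1.384, 1.567, 1.187]
ft_force: [-0.7, 0.2, -0.6]
width: 0.0431
[0.49607332 0.14549056 0.14471718]
rot units total [ 0.03  0.01 -0.04]  shift in CURRENT tool (units) [ 0.827 -0.029 -0.095]  in GOAL tool [ 0.827 -0.027 -0.095]
1.43 [-0.165  0.     0.016]
1.33 [-0.163 -0.     0.033]
1.23 [-0.159  0.     0.049]
1.13 [-0.153 -0.     0.065]
1.03 [-0.146 -0.     0.079]
0.93 [-0.137  0.     0.094]
0.83 [-0.127 -0.     0.107]
0.73 [-0.116 -0.     0.119]
0.63 [-0.103 -0.     0.13 ]
0.53 [-0.09  0.    0.14]
0.43 [-0.075 -0.     0.148]
0.33 [-0.06   0.     0.155]
0.23 [-0.044  0.     0.16 ]
0.13 [-0.028 -0.     0.164]
```

```bash
M="python3 -m handwheel"
$M '[{"xyz":[0.3,-0.03,-0.1],"rotation":[0,0,0],"jaw":45},{"xyz":[0.5,0,0],"rotation":[0,0,0],"jaw":45},{"xyz":[0,0,0],"rotation":[0,0,0],"jaw":14},{"xyz":[0,0,0],"rotation":[0,0,0],"jaw":14},{"xyz":[0,0,0],"rotation":[0,0,0],"jaw":14},{"xyz":[0,0,0],"rotation":[0,0,0],"jaw":14}]'
python3 - <<'E'
from h import *
for n in('scene',):
    im,d=eyes.camera(n);a=im[150:320,250:420]
    cv2.imwrite(f"pics/p4_{n}.png",cv2.resize(a,None,fx=3.5 if n=='scene' else 6,fy=3.5 if n=='scene' else 6,interpolation=cv2.INTER_CUBIC))
E
```

```text
t: 17.9
tool_pos: [0.4948, 0.1454, 0.1319]
orientation: [2.26, 1.568, 2.063]
ft_force: [-4.3, 2.7, -7.7]
width: 0.0204
```

View pics/p4_scene.png

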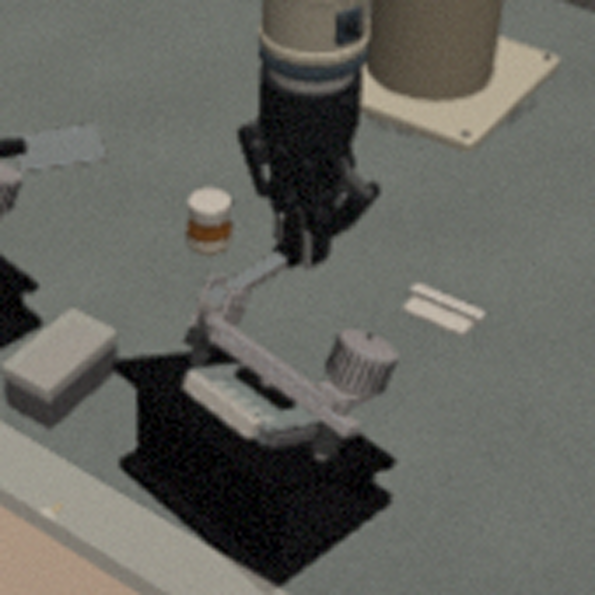

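```bash
M="python3 -m handwheel"
$M '[{"xyz":[-0.16,0,0.02],"rotation":[0,0,0],"jaw":14},{"xyz":[-0.16,0,0.03],"rotation":[0,0,0],"jaw":14},{"xyz":[-0.16,0,0.05],"rotation":[0,0,0],"jaw":14},{"xyz":[-0.15,0,0.06],"rotation":[0,0,0],"jaw":14}]'
$M '[{"xyz":[-0.15,0,0.08],"rotation":[0,0,0],"jaw":14},{"xyz":[-0.14,0,0.09],"rotation":[0,0,0],"jaw":14},{"xyz":[-0.13,0,0.11],"rotation":[0,0,0],"jaw":14},{"xyz":[-0.12,0,0.12],"rotation":[0,0,0],"jaw":14},{"xyz":[-0.1,0,0.13],"rotation":[0,0,0],"jaw":14},{"xyz":[-0.09,0,0.14],"rotation":[0,0,0],"jaw":14},{"xyz":[-0.08,0,0.15],"rotation":[0,0,0],"jaw":14},{"xyz":[-0.06,0,0.15],"rotation":[0,0,0],"jaw":14}]'
$M '[{"xyz":[0,0,0],"rotation":[0,0,0],"jaw":45},{"xyz":[0,0,0],"rotation":[0,0,0],"jaw":45},{"xyz":[-0.5,0,0],"rotation":[0,0,0],"jaw":45},{"xyz":[-0.9,0,0],"rotation":[0,0,0],"jaw":85},{"xyz":[-0.8,0,0],"rotation":[0,0,0],"jaw":85}]'
python3 - <<'E'
from h import *
o,p,r=now();print(o['t'],o['joint_positions'],p,o['ft_force'])
N=O+Rb@np.array([0,.066,.066])
for a in (90,120,150):
    a=np.radians(a);delta(N+Rb[:,2]*.12,Rt(-Rb[:,2],Rb[:,1]*np.sin(a)+Rb[:,0]*np.cos(a)))
for n in('scene',):
    im,d=eyes.camera(n);a=im[150:320,250:420]
    cv2.imwrite(f"pics/p5_{n}.png",cv2.resize(a,None,fx=3.5 if n=='scene' else 6,fy=3.5 if n=='scene' else 6,interpolation=cv2.INTER_CUBIC))
E
```

```text
t: 18.35
tool_pos: [0.5059, 0.1434, 0.1653]
orientation: [0.707, 1.565, 0.511]
ft_force: [6.3, -3.0, -13.4]
width: 0.0199
t: 19.15
tool_pos: [0.5521, 0.1343, 0.2079]
orientation: [1.274, 1.567, 1.077]
ft_force: [-0.7, 1.9, -6.0]
width: 0.0186
t: 19.65
tool_pos: [0.5511, 0.1339, 0.3193]
orientation: [1.236, 1.567, 1.039]
ft_force: [0.8, 0.9, 0.2]
width: 0.072
19.65 [ 0.21593512  0.24551651  1.6734062   0.00275614  1.22027045 -1.1592132 ] [0.55107913 0.13386264 0.31934712] [0.81610651 0.86693596 0.20728318]
rot units total [ 0.02 -5.39 -0.04]  shift in CURRENT tool (units) [ 1.373  2.647 -0.588]  in GOAL tool [ 0.947  2.65  -1.148]
rot units total [-5.87 -5.25 -1.45]  shift in CURRENT tool (units) [ 1.373  2.647 -0.588]  in GOAL tool [0.947 2.869 0.331]
rot units total [-11.75  -4.86  -2.86]  shift in CURRENT tool (units) [ 1.373  2.647 -0.588]  in GOAL tool [0.947 2.319 1.722]
```

View pics/p5_scene.png

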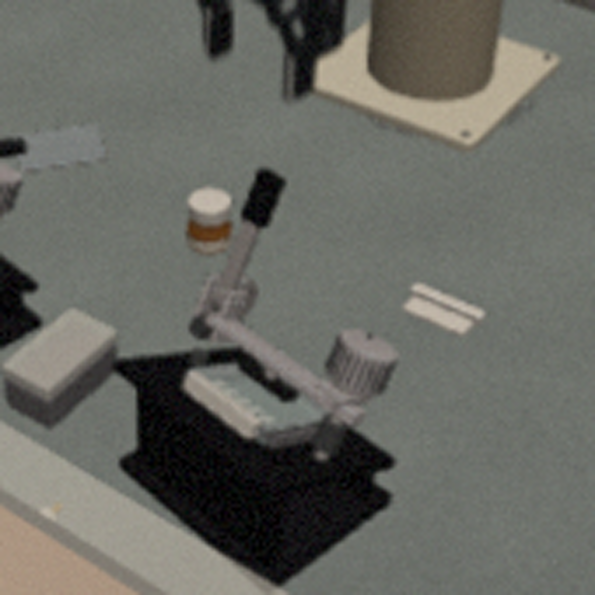

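```bash
M="python3 -m handwheel"
$M '[{"xyz":[0,0.4,0],"rotation":[0,-0.9,0],"jaw":85},{"xyz":[0,0.45,0],"rotation":[0,-0.9,0],"jaw":85},{"xyz":[0,0.45,0],"rotation":[0,-0.9,0],"jaw":85},{"xyz":[0,0.45,0],"rotation":[0,-0.9,0],"jaw":85},{"xyz":[0,0.45,0],"rotation":[0,-0.9,0],"jaw":85},{"xyz":[0,0.45,0],"rotation":[0,-0.9,0],"jaw":85},{"xyz":[0.4,0,-0.55],"rotation":[0,0,0],"jaw":85},{"xyz":[0.4,0,-0.6],"rotation":[0,0,0],"jaw":85}]'
python3 - <<'E'
from h import *
o,p,r=now();print(o['t'],o['joint_positions'],p,o['ft_force'])
N=O+Rb@np.array([0,.066,.066])
delta(N,Rt(-Rb[:,2],Rb[:,1]))
E
```

```text
t: 20.5
tool_pos: [0.5448, 0.2719, 0.2568]
orientation: [0.014, 1.096, -0.183]
ft_force: [-0.1, 0.5, -0.3]
width: 0.0851
20.5 [ 0.60396825  0.25871014  1.89669178 -0.52154996  0.70757721 -0.41681954] [0.54475768 0.27190058 0.2568282 ] [-0.11618971  0.52636067 -0.26017171]
rot units total [ 0.01  0.04 -0.08]  shift in CURRENT tool (units) [ 2.537 -0.049  0.008]  in GOAL tool [ 2.537 -0.031  0.017]
```

```bash
M="python3 -m handwheel"
$M '[{"xyz":[0.6,-0.04,0.01],"rotation":[0,0.04,-0.08],"jaw":85},{"xyz":[0.6,0,0],"rotation":[0,0,0],"jaw":85},{"xyz":[0.5,0,0],"rotation":[0,0,0],"jaw":85},{"xyz":[0.5,0,0],"rotation":[0,0,0],"jaw":80},{"xyz":[0.3,0,0],"rotation":[0,0,0],"jaw":55},{"xyz":[0,0,0],"rotation":[0,0,0],"jaw":50}]'
$M '[{"xyz":[0,0,0],"rotation":[0,0,0],"jaw":30},{"xyz":[0,0,0],"rotation":[0,0,0],"jaw":30},{"xyz":[0,0,0],"rotation":[0,0,0],"jaw":30},{"xyz":[0,0,0],"rotation":[0,0,0],"jaw":30}]'
python3 - <<'E'
from h import *
o,p,r=now();print(o['joint_positions'],Rb.T@(p-O),Rb.T@o['ft_force'],Rb.T@o['ft_torque'],o['width'],r[:,1]@Rb)
E
```

```text
t: 21.1
tool_pos: [0.6001, 0.2563, 0.1431]
orientation: [-0.01, 1.104, -0.21]
ft_force: [-0.1, -0.2, 0.4]
width: 0.053
t: 21.5
tool_pos: [0.6002, 0.259, 0.1452]
orientation: [0.0, 1.102, -0.197]
ft_force: [4.4, 7.3, -13.1]
width: 0.0424
[ 0.52755555  0.47969216  1.87866138 -0.65593955  0.51380244 -0.31150452] [-0.00087058  0.06587345  0.06756716] [ -3.38632216   7.98770363 -12.93630421] [1.18045716 0.80756406 0.13613151] 0.042350280460436596 [-1.31154594e-03  9.99998834e-01  7.82752788e-04]
```

```bash
M="python3 -m handwheel"
$M '[{"xyz":[0.004,0,0],"rotation":[0.5,0,0],"jaw":30},{"xyz":[0.004,0,0],"rotation":[0.5,0,0],"jaw":30},{"xyz":[0.004,0,0],"rotation":[1,0,0],"jaw":30},{"xyz":[0.004,0,0],"rotation":[1,0,0],"jaw":30},{"xyz":[0.004,0,0],"rotation":[1,0,0],"jaw":30},{"xyz":[0.004,0,0],"rotation":[1,0,0],"jaw":30},{"xyz":[0.004,0,0],"rotation":[1,0,0],"jaw":30},{"xyz":[0.004,0,0],"rotation":[1,0,0],"jaw":30}]'
python3 - <<'E'
from h import *
o,p,r=now();print(o['joint_positions'],Rb.T@(p-O),Rb.T@o['ft_force'],Rb.T@o['ft_torque'],o['width'],r[:,1]@Rb)
E
```

```text
t: 22.3
tool_pos: [0.6009, 0.2592, 0.1441]
orientation: [0.615, 1.101, -0.196]
ft_force: [2.3, 8.5, -11.1]
width: 0.0423
[ 0.52708969  0.4821598   1.87802694 -0.65823691  0.51149251  0.30454835] [-0.0007906   0.0661883   0.06627694] [ -4.52439771   8.83243785 -10.18917187] [1.3708403  1.04911921 0.30611978] 0.04230445946748107 [5.75001212e-01 8.18152547e-01 1.27231184e-04]
```

```bash
M="python3 -m handwheel"
$M '[{"xyz":[0.004,0,0],"rotation":[1,0,0],"jaw":30},{"xyz":[0.004,0,0],"rotation":[1,0,0],"jaw":30},{"xyz":[0.004,0,0],"rotation":[1,0,0],"jaw":30},{"xyz":[0.004,0,0],"rotation":[1,0,0],"jaw":30},{"xyz":[0.004,0,0],"rotation":[1,0,0],"jaw":30},{"xyz":[0.004,0,0],"rotation":[1,0,0],"jaw":30},{"xyz":[0.004,0,0],"rotation":[1,0,0],"jaw":30},{"xyz":[0.004,0,0],"rotation":[1,0,0],"jaw":30}]'
$M '[{"xyz":[0.004,0,0],"rotation":[1,0,0],"jaw":30},{"xyz":[0.004,0,0],"rotation":[1,0,0],"jaw":30},{"xyz":[0.004,0,0],"rotation":[1,0,0],"jaw":30},{"xyz":[0.004,0,0],"rotation":[1,0,0],"jaw":30},{"xyz":[0.004,0,0],"rotation":[1,0,0],"jaw":30},{"xyz":[0.004,0,0],"rotation":[1,0,0],"jaw":30},{"xyz":[0.004,0,0],"rotation":[1,0,0],"jaw":30},{"xyz":[0.004,0,0],"rotation":[1,0,0],"jaw":30}]'
$M '[{"xyz":[0.004,0,0],"rotation":[1,0,0],"jaw":30},{"xyz":[0.004,0,0],"rotation":[1,0,0],"jaw":30},{"xyz":[0.004,0,0],"rotation":[1,0,0],"jaw":30},{"xyz":[0,0,0],"rotation":[0,0,0],"jaw":30}]'
python3 - <<'E'
from h import *
o,p,r=now();print(o['joint_positions'],Rb.T@(p-O),Rb.T@o['ft_force'],Rb.T@o['ft_torque'],o['width'],r[:,1]@Rb)
y=r[:,1]@Rb;print("turned",np.pi/2-np.arctan2(y[1],y[0]))
E
```

```text
t: 23.1
tool_pos: [0.6017, 0.2593, 0.1428]
orientation: [1.315, 1.101, -0.195]
ft_force: [2.7, 9.3, -9.1]
width: 0.0426
t: 23.9
tool_pos: [0.6027, 0.2592, 0.1416]
orientation: [2.014, 1.101, -0.194]
ft_force: [2.0, 8.2, -7.3]
width: 0.0422
t: 24.3
tool_pos: [0.603, 0.2591, 0.1412]
orientation: [2.276, 1.101, -0.194]
ft_force: [2.4, 8.2, -8.5]
width: 0.0422
[ 0.52479503  0.48860518  1.8760637  -0.6631291   0.50580833  1.96671613] [-0.00024188  0.06651075  0.06275748] [-3.17234327  8.47675146 -7.91550057] [ 1.67248005  1.02090861 -0.39475293] 0.04222651716483071 [ 0.76457556 -0.64452991 -0.00232374]
turned 2.2712068969595522
```

```bash
M="python3 -m handwheel"
$M '[{"xyz":[0,0,0],"rotation":[0,0,0],"jaw":85},{"xyz":[0,0,0],"rotation":[0,0,0],"jaw":85},{"xyz":[0,0,0],"rotation":[0,0,0],"jaw":85},{"xyz":[-0.3,0,0],"rotation":[0,0,0],"jaw":85},{"xyz":[-0.6,0,0],"rotation":[0,0,0],"jaw":85},{"xyz":[-0.9,0,0],"rotation":[0,0,0],"jaw":85},{"xyz":[-0.9,0,0],"rotation":[-1,0,0],"jaw":40},{"xyz":[-0.7,0,0],"rotation":[-1,0,0],"jaw":0}]'
$M '[{"xyz":[-0.2,0,0],"rotation":[-1,0,0],"jaw":0},{"xyz":[0,0,0],"rotation":[-1,0,0],"jaw":0},{"xyz":[0,0,0],"rotation":[-1,0,0],"jaw":0},{"xyz":[0,0,0],"rotation":[-1,0,0],"jaw":0},{"xyz":[0,0,0],"rotation":[-1,0,0],"jaw":0},{"xyz":[0,0,0],"rotation":[-1,0,0],"jaw":0},{"xyz":[0,0,0],"rotation":[-1,0,0],"jaw":0},{"xyz":[0,0,0],"rotation":[-1,0,0],"jaw":0}]'
$M '[{"xyz":[0,0,0],"rotation":[-1,0,0],"jaw":0},{"xyz":[0,0,0],"rotation":[-1,0,0],"jaw":0},{"xyz":[0,0,0],"rotation":[-1,0,0],"jaw":0},{"xyz":[0,0,0],"rotation":[-1,0,0],"jaw":0},{"xyz":[0,0,0],"rotation":[-1,0,0],"jaw":0},{"xyz":[0,0,0],"rotation":[-1,0,0],"jaw":0},{"xyz":[0,0,0],"rotation":[-1,0,0],"jaw":0},{"xyz":[0,0,0],"rotation":[-1,0,0],"jaw":0}]'
$M '[{"xyz":[0,0,0],"rotation":[-1,0,0],"jaw":0},{"xyz":[0,0,0],"rotation":[-1,0,0],"jaw":0},{"xyz":[0,0,0],"rotation":[-1,0,0],"jaw":0},{"xyz":[0,0,0],"rotation":[-1,0,0],"jaw":0},{"xyz":[0,0,0],"rotation":[-1,0,0],"jaw":0},{"xyz":[0,0,0],"rotation":[-1,0,0],"jaw":0},{"xyz":[0,0,0],"rotation":[-1,0,0],"jaw":0},{"xyz":[0,0,0],"rotation":[-1,0,0],"jaw":0}]'
python3 - <<'E'
from h import *
o,p,r=now();print(o['t'],o['joint_positions'],p,Rb.T@(p-O),o['ft_force'])
Rg=Rt([0,0,-1],yh)
delta(tipgoal(.4,.0585,gap=.03),Rg)
for n in('scene','top'):
    im,d=eyes.camera(n);a=im[150:320,250:420] if n=='scene' else im[130:225,140:255]
    cv2.imwrite(f"pics/q_{n}.png",cv2.resize(a,None,fx=3.5 if n=='scene' else 6,fy=3.5 if n=='scene' else 6,interpolation=cv2.INTER_CUBIC))
E
```

```text
t: 25.1
tool_pos: [0.5264, 0.2725, 0.295]
orientation: [2.089, 1.101, -0.201]
ft_force: [0.2, -0.7, 0.5]
width: 0.0585
t: 25.9
tool_pos: [0.5226, 0.273, 0.3016]
orientation: [1.388, 1.102, -0.204]
ft_force: [0.6, -0.2, 0.1]
width: -0.0002
t: 26.7
tool_pos: [0.5226, 0.273, 0.3016]
orientation: [0.69, 1.102, -0.204]
ft_force: [-0.1, 0.6, 0.0]
width: 0.0
t: 27.5
tool_pos: [0.5226, 0.273, 0.3016]
orientation: [-0.009, 1.102, -0.204]
ft_force: [0.4, -0.7, 0.2]
width: 0.0002
27.5 [ 0.6332116   0.1789378   1.88140034 -0.47985138  0.81418702 -0.45592332] [0.5225529  0.2729947  0.30158792] [-1.09329670e-04  6.42225385e-02  2.42730390e-01] [ 0.3533975  -0.7252876   0.18640363]
rot units total [0.04 5.37 0.04]  shift in CURRENT tool (units) [ 2.19  -2.604  1.033]  in GOAL tool [ 1.477 -2.604  1.918]
```

View pics/q_top.png

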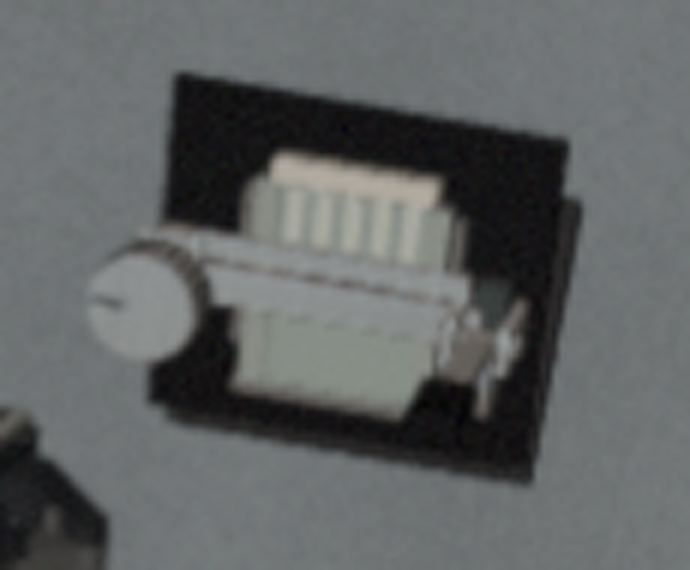

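View pics/q_scene.png

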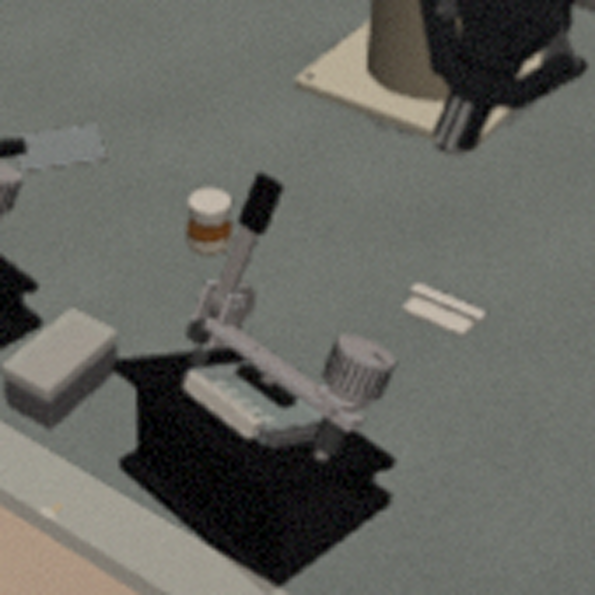

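```bash
M="python3 -m handwheel"
$M '[{"xyz":[0,-0.5,0],"rotation":[0,0.9,0],"jaw":0},{"xyz":[0,-0.5,0],"rotation":[0,0.9,0],"jaw":0},{"xyz":[0,-0.5,0],"rotation":[0,0.9,0],"jaw":0},{"xyz":[0,-0.5,0],"rotation":[0,0.9,0],"jaw":0},{"xyz":[0,-0.6,0],"rotation":[0,0.9,0],"jaw":0},{"xyz":[0,0,0.6],"rotation":[0,0.9,0],"jaw":0},{"xyz":[0,0,0.7],"rotation":[0,0,0],"jaw":0},{"xyz":[0,0,0.6],"rotation":[0,0,0],"jaw":0}]'
$M '[{"xyz":[0.7,0,0],"rotation":[0,0,0],"jaw":0},{"xyz":[0.7,0,0],"rotation":[0,0,0],"jaw":0},{"xyz":[0,0,0],"rotation":[0,0,0],"jaw":0}]'
python3 - <<'E'
from h import *
o,p,r=now();print(o['t'],o['joint_positions'],p,o['ft_force'])
Rg=Rt([0,0,-1],yh)
delta(tipgoal(.4,.0585,gap=.0),Rg)
for q in np.arange(.4,1.5,.1):
    a=tipgoal(q,.0585);b=tipgoal(q+.1,.0585);print(round(q+.1,1),(Rg.T@(b-a)/.05).round(3),b)
E
```

```text
t: 28.4
tool_pos: [0.5919, 0.1261, 0.3039]
orientation: [-2.279, 1.568, -2.482]
ft_force: [0.6, 0.0, -0.5]
width: -0.0002
t: 28.7
tool_pos: [0.5869, 0.1261, 0.2289]
orientation: [-2.638, 1.559, -2.84]
ft_force: [-0.1, -0.1, 0.1]
width: 0.0001
28.7 [ 1.92486069e-01  3.95215719e-01  1.67993315e+00 -1.52286613e-03
  1.07865006e+00 -1.17572615e+00] [0.58691271 0.12610108 0.2289416 ] [-0.14235735 -0.11666114  0.08336139]
rot units total [-0.03 -0.12  0.07]  shift in CURRENT tool (units) [ 0.258  0.021 -0.476]  in GOAL tool [ 0.253  0.021 -0.479]
0.5 [ 0.061  0.    -0.155] [0.55604988 0.13339513 0.2132667 ]
0.6 [ 0.076  0.    -0.148] [0.54880184 0.13485684 0.20946353]
0.7 [ 0.09  0.   -0.14] [0.54196219 0.13623619 0.2049412 ]
0.8 [ 0.104 -0.    -0.13 ] [0.53559929 0.13751939 0.19974488]
0.9 [ 0.116  0.    -0.119] [0.5297767  0.13869363 0.19392651]
1.0 [ 0.128 -0.    -0.107] [0.5245526  0.13974716 0.18754421]
1.1 [ 0.138 -0.    -0.093] [0.5199792  0.14066948 0.18066176]
1.2 [ 0.146  0.    -0.079] [0.51610218 0.14145135 0.17334791]
1.3 [ 0.153 -0.    -0.064] [0.51296028 0.14208498 0.16567576]
1.4 [ 0.159  0.    -0.111] [0.50750506 0.14318513 0.15772196]
1.5 [ 0.163 -0.    -0.12 ] [0.5016447  0.14436698 0.14956598]
```

```bash
M="python3 -m handwheel"
$M '[{"xyz":[0.25,0.02,-0.24],"rotation":[-0.03,-0.12,0.07],"jaw":0},{"xyz":[0,0,-0.24],"rotation":[0,0,0],"jaw":0},{"xyz":[0.06,0,-0.16],"rotation":[0,0,0],"jaw":0},{"xyz":[0.08,0,-0.15],"rotation":[0,0,0],"jaw":0},{"xyz":[0.09,0,-0.14],"rotation":[0,0,0],"jaw":0},{"xyz":[0.1,0,-0.13],"rotation":[0,0,0],"jaw":0},{"xyz":[0,0,0],"rotation":[0,0,0],"jaw":0}]'
$M '[{"xyz":[0.06,0,-0.06],"rotation":[0,0,0],"jaw":0},{"xyz":[0,0,0],"rotation":[0,0,0],"jaw":0}]'
$M '[{"xyz":[0.06,0,-0.06],"rotation":[0,0,0],"jaw":0},{"xyz":[0,0,0],"rotation":[0,0,0],"jaw":0}]'
$M '[{"xyz":[0.06,0,-0.05],"rotation":[0,0,0],"jaw":0},{"xyz":[0,0,0],"rotation":[0,0,0],"jaw":0}]'
python3 - <<'E'
from h import *
o,p,r=now();print(p,[(q,(p-tipgoal(q,.0585)).round(4)) for q in(.9,1.,1.1)],o['ft_force'],r[:,0])
E
```

```text
t: 29.4
tool_pos: [0.538, 0.1384, 0.2037]
orientation: [0.403, 1.562, 0.206]
ft_force: [0.3, 0.0, 1.9]
width: -0.0001
t: 29.6
tool_pos: [0.5361, 0.1388, 0.201]
orientation: [0.38, 1.561, 0.183]
ft_force: [0.5, 0.0, 4.0]
width: -0.0001
t: 29.8
tool_pos: [0.5336, 0.1394, 0.1982]
orientation: [0.374, 1.56, 0.177]
ft_force: [1.0, 0.8, 5.2]
width: 0.0
t: 30.0
tool_pos: [0.5315, 0.1399, 0.1956]
orientation: [0.37, 1.559, 0.172]
ft_force: [2.3, 0.5, 7.7]
width: 0.0001
[0.53149625 0.13991414 0.19556107] [(0.9, array([0.0017, 0.0012, 0.0016])), (1.0, array([0.0069, 0.0002, 0.008 ])), (1.1, array([ 0.0115, -0.0008,  0.0149]))] [2.32887726 0.51703288 7.68101867] [ 0.01115859  0.0019439  -0.99993585]
```

```bash
M="python3 -m handwheel"
$M '[{"xyz":[0.06,0,-0.06],"rotation":[0,0,0],"jaw":0},{"xyz":[0,0,0],"rotation":[0,0,0],"jaw":0}]'
$M '[{"xyz":[0.06,0,-0.05],"rotation":[0,0,0],"jaw":0},{"xyz":[0,0,0],"rotation":[0,0,0],"jaw":0}]'
python3 - <<'E'
from h import *
o,p,r=now();print(p,[(q,(p-tipgoal(q,.0585)).round(4)) for q in(.9,1.,1.1)],o['ft_force'],r[:,0])
im,d=eyes.camera('scene');a=im[180:260,290:370]
cv2.imwrite("pics/r1.png",cv2.resize(a,None,fx=7,fy=7,interpolation=cv2.INTER_CUBIC))
m=cam('scene')
for q in (.8,.9,1,1.1):
    H,l,n=lever(q,.0585);print(q,[(np.array(pix(m,X))-[290,180])*7 for X in(H,H+l*.062,H+l*.104)])
E
```

```text
t: 30.2
tool_pos: [0.5291, 0.1405, 0.1929]
orientation: [0.349, 1.558, 0.152]
ft_force: [2.1, 0.5, 7.9]
width: 0.0
t: 30.4
tool_pos: [0.527, 0.141, 0.1902]
orientation: [0.352, 1.558, 0.154]
ft_force: [2.3, -0.9, 11.2]
width: -0.0001
[0.52696703 0.14097404 0.19020327] [(0.9, array([-0.0028,  0.0023, -0.0037])), (1.0, array([0.0024, 0.0012, 0.0027])), (1.1, array([0.007 , 0.0003, 0.0095]))] [ 2.26747762 -0.85308005 11.18327519] [ 0.01300632  0.0020256  -0.99991336]
0.8 [array([166.22234314, 379.89412171]), array([252.420518  , 243.39055157]), array([310.9984599 , 150.53695028])]
0.9 [array([166.22234314, 379.89412171]), array([259.68140283, 248.52716685]), array([322.74578767, 159.80054521])]
1 [array([166.22234314, 379.89412171]), array([265.95308035, 254.92529441]), array([332.78038433, 171.11066369])]
1.1 [array([166.22234314, 379.89412171]), array([271.18637225, 262.5063674 ]), array([341.04065875, 184.31511374])]
```

View pics/r1.png

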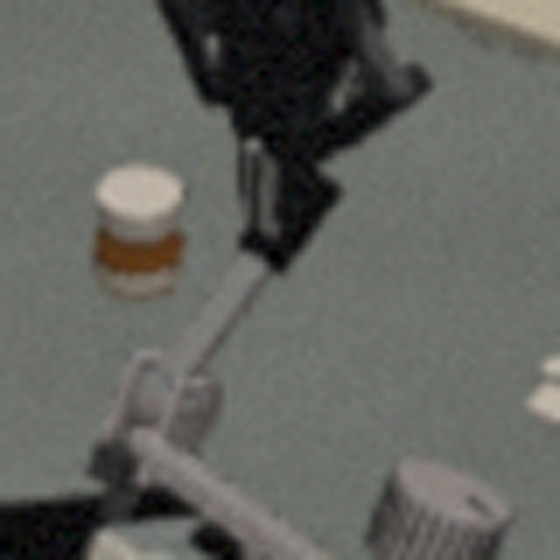

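```bash
M="python3 -m handwheel"
$M '[{"xyz":[0.07,0,-0.05],"rotation":[0,0,0],"jaw":0},{"xyz":[0,0,0],"rotation":[0,0,0],"jaw":0}]'
$M '[{"xyz":[0.07,0,-0.04],"rotation":[0,0,0],"jaw":0},{"xyz":[0,0,0],"rotation":[0,0,0],"jaw":0}]'
python3 - <<'E'
from h import *
o,p,r=now();print(p,[(q,(p-tipgoal(q,.0585)).round(4)) for q in(.9,1.,1.1)],o['ft_force'],r[:,0])
im,d=eyes.camera('scene');a=im[220:290,300:375]
cv2.imwrite("pics/r2.png",cv2.resize(a,None,fx=8,fy=8,interpolation=cv2.INTER_CUBIC))
E
```

```text
t: 30.65
tool_pos: [0.5246, 0.1415, 0.1869]
orientation: [0.36, 1.557, 0.162]
ft_force: [1.7, -1.5, 12.8]
width: -0.0001
t: 30.85
tool_pos: [0.5228, 0.142, 0.1834]
orientation: [0.366, 1.557, 0.168]
ft_force: [1.5, -0.9, 11.3]
width: -0.0
[0.52280533 0.14196789 0.18336506] [(0.9, array([-0.007 ,  0.0033, -0.0106])), (1.0, array([-0.0017,  0.0022, -0.0042])), (1.1, array([0.0028, 0.0013, 0.0027]))] [ 1.52647593 -0.89876971 11.30018549] [ 0.01339952  0.00227809 -0.99990763]
```

View pics/r2.png

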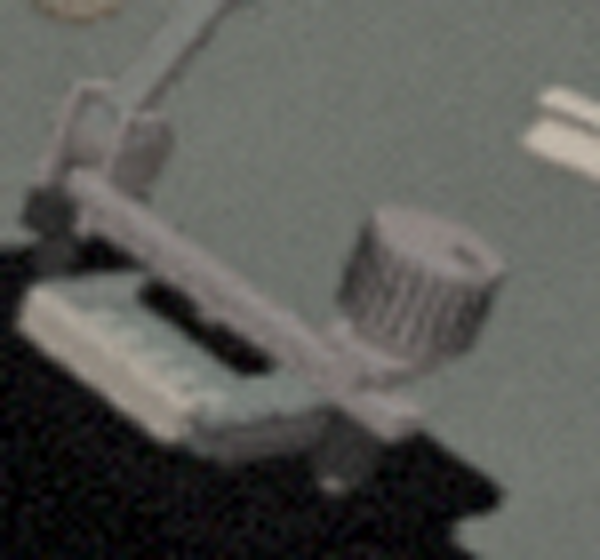

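```bash
M="python3 -m handwheel"
$M '[{"xyz":[0.07,0,-0.05],"rotation":[0,0,0],"jaw":0},{"xyz":[0,0,0],"rotation":[0,0,0],"jaw":0},{"xyz":[0,0,0],"rotation":[0,0,0],"jaw":0}]'
$M '[{"xyz":[0.07,0,-0.04],"rotation":[0,0,0],"jaw":0},{"xyz":[0,0,0],"rotation":[0,0,0],"jaw":0},{"xyz":[0,0,0],"rotation":[0,0,0],"jaw":0}]'
python3 - <<'E'
from h import *
for i in range(3):
    o,p,r=now();print(p,[(q,(p-tipgoal(q,.0585)).round(4)) for q in(1.1,1.2)],o['ft_force'],o['ft_torque'],r[:,0]);eyes.camera('scene')
E
```

```text
t: 31.2
tool_pos: [0.52, 0.1424, 0.1793]
orientation: [0.376, 1.558, 0.179]
ft_force: [2.1, -0.5, 7.2]
width: 0.0002
t: 31.5
tool_pos: [0.5186, 0.1429, 0.1768]
orientation: [0.365, 1.557, 0.168]
ft_force: [-0.0, -2.0, 17.6]
width: -0.0002
[0.51863214 0.14288269 0.17681899] [(1.1, array([-0.0013,  0.0022, -0.0038])), (1.2, array([0.0025, 0.0014, 0.0035]))] [-1.53691744e-02 -1.99553401e+00  1.75792369e+01] [-0.27760887  0.01900168  0.00848596] [ 0.01352943  0.00229417 -0.99990584]
[0.51863226 0.14288325 0.17681737] [(1.1, array([-0.0013,  0.0022, -0.0038])), (1.2, array([0.0025, 0.0014, 0.0035]))] [ 0.90093879 -2.55988314 19.01344936] [-0.27938449  0.0033725  -0.00132187] [ 0.01353559  0.00234305 -0.99990564]
[0.5186316  0.14289205 0.17683488] [(1.1, array([-0.0013,  0.0022, -0.0038])), (1.2, array([0.0025, 0.0014, 0.0035]))] [ 0.52889892 -0.88408277 17.07128067] [-0.30460359 -0.01236911  0.07778642] [ 0.01359211  0.00234695 -0.99990487]
```

```bash
M="python3 -m handwheel"
$M '[{"xyz":[-0.5,0,0],"rotation":[0,0.06,0],"jaw":45},{"xyz":[-0.1,0,0],"rotation":[0,0.06,0],"jaw":45},{"xyz":[0,0,0],"rotation":[0,0.04,0],"jaw":45}]'
python3 - <<'E'
from h import *
Rg=Rt([0,0,-1],yh)
q0=1.15
H,l,n=lever(q0,.0585);G=H+.083*l;print(G)
delta(G+np.array([0,0,-.014]),Rg)
im,d=eyes.camera('scene');a=im[180:260,290:370]
cv2.imwrite("pics/r3.png",cv2.resize(a,None,fx=7,fy=7,interpolation=cv2.INTER_CUBIC))
m=cam('scene')
for q in (1,1.1,1.2):
    H,l,n=lever(q,.0585);print(q,[(np.array(pix(m,X))-[290,180])*7 for X in(H,H+l*.062,H+l*.104)])
E
```

```text
t: 31.95
tool_pos: [0.5163, 0.1426, 0.2049]
orientation: [2.552, 1.564, 2.355]
ft_force: [1.0, 0.6, -0.2]
width: 0.0433
[0.50492277 0.1437059  0.17205396]
rot units total [ 0.02 -0.06 -0.04]  shift in CURRENT tool (units) [ 0.938 -0.027 -0.222]  in GOAL tool [ 0.937 -0.024 -0.227]
1 [array([166.22234314, 379.89412171]), array([265.95308035, 254.92529441]), array([332.78038433, 171.11066369])]
1.1 [array([166.22234314, 379.89412171]), array([271.18637225, 262.5063674 ]), array([341.04065875, 184.31511374])]
1.2 [array([166.22234314, 379.89412171]), array([275.34328721, 271.18238198]), array([347.48431293, 199.25000525])]
```

View pics/r3.png

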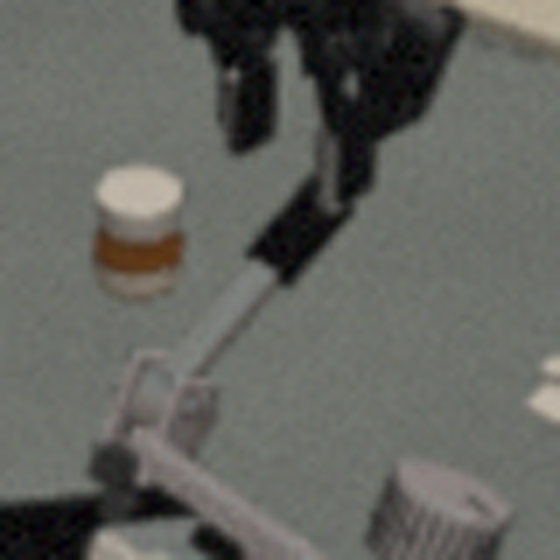

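```bash
M="python3 -m handwheel"
$M '[{"xyz":[0.4,-0.02,-0.2],"rotation":[0,0,0],"jaw":45},{"xyz":[0.55,0,0],"rotation":[0,0,0],"jaw":45},{"xyz":[0,0,0],"rotation":[0,0,0],"jaw":12},{"xyz":[0,0,0],"rotation":[0,0,0],"jaw":12},{"xyz":[0,0,0],"rotation":[0,0,0],"jaw":12},{"xyz":[0,0,0],"rotation":[0,0,0],"jaw":12}]'
$M '[{"xyz":[-0.15,0,0.07],"rotation":[0,0,0],"jaw":12},{"xyz":[-0.14,0,0.08],"rotation":[0,0,0],"jaw":12}]'
$M '[{"xyz":[-0.13,0,0.1],"rotation":[0,0,0],"jaw":12},{"xyz":[-0.12,0,0.11],"rotation":[0,0,0],"jaw":12}]'
$M '[{"xyz":[-0.11,0,0.12],"rotation":[0,0,0],"jaw":12},{"xyz":[-0.1,0,0.13],"rotation":[0,0,0],"jaw":12}]'
$M '[{"xyz":[-0.09,0,0.14],"rotation":[0,0,0],"jaw":12},{"xyz":[-0.08,0,0.15],"rotation":[0,0,0],"jaw":12}]'
$M '[{"xyz":[-0.05,0,0.14],"rotation":[0,0,0],"jaw":12},{"xyz":[0,0,0],"rotation":[0,0,0],"jaw":45},{"xyz":[0,0,0],"rotation":[0,0,0],"jaw":45},{"xyz":[-0.6,0,0],"rotation":[0,0,0],"jaw":45},{"xyz":[-0.9,0,0],"rotation":[0,0,0],"jaw":85},{"xyz":[-0.4,0,0],"rotation":[0,0,0],"jaw":85}]'
python3 - <<'E'
from h import *
o,p,r=now();print(o['t'],o['joint_positions'],p,o['ft_force'])
N=O+Rb@np.array([0,.066,.062])
for a in (90,20,0):
    a=np.radians(a);delta(N+Rb[:,2]*.12,Rt(-Rb[:,2],Rb[:,1]*np.sin(a)+Rb[:,0]*np.cos(a)))
im,d=eyes.camera('scene');a=im[180:260,290:370]
cv2.imwrite("pics/r4.png",cv2.resize(a,None,fx=7,fy=7,interpolation=cv2.INTER_CUBIC))
E
```

```text
t: 32.6
tool_pos: [0.5049, 0.1435, 0.1567]
orientation: [2.859, 1.563, 2.661]
ft_force: [-1.4, -0.2, -11.3]
width: 0.0212
t: 32.8
tool_pos: [0.5138, 0.1419, 0.172]
orientation: [2.653, 1.565, 2.456]
ft_force: [5.7, -3.0, -15.1]
width: 0.0208
t: 33.0
tool_pos: [0.5244, 0.1398, 0.1847]
orientation: [2.554, 1.565, 2.357]
ft_force: [5.8, -2.9, -17.0]
width: 0.0207
t: 33.2
tool_pos: [0.5359, 0.1375, 0.1945]
orientation: [2.733, 1.563, 2.535]
ft_force: [2.9, -1.3, -18.6]
width: 0.021
t: 33.4
tool_pos: [0.5495, 0.1347, 0.2025]
orientation: [2.836, 1.562, 2.638]
ft_force: [-0.7, 0.5, -18.9]
width: 0.0207
t: 34.0
tool_pos: [0.5599, 0.1336, 0.306]
orientation: [1.236, 1.564, 1.039]
ft_force: [0.5, 0.5, 0.2]
width: 0.0722
34.0 [ 0.21081058  0.27022053  1.67176243  0.00550821  1.19491044 -1.16506093] [0.55994496 0.13356915 0.30596781] [0.52059094 0.52358724 0.22963816]
rot units total [ 0.01 -5.37 -0.08]  shift in CURRENT tool (units) [ 1.184  2.615 -0.728]  in GOAL tool [ 0.71   2.621 -1.182]
rot units total [13.73 -4.73  3.21]  shift in CURRENT tool (units) [ 1.184  2.615 -0.728]  in GOAL tool [ 0.71  -0.214 -2.867]
rot units total [17.64 -4.28  4.15]  shift in CURRENT tool (units) [ 1.184  2.615 -0.728]  in GOAL tool [ 0.71  -1.182 -2.621]
```

View pics/r4.png

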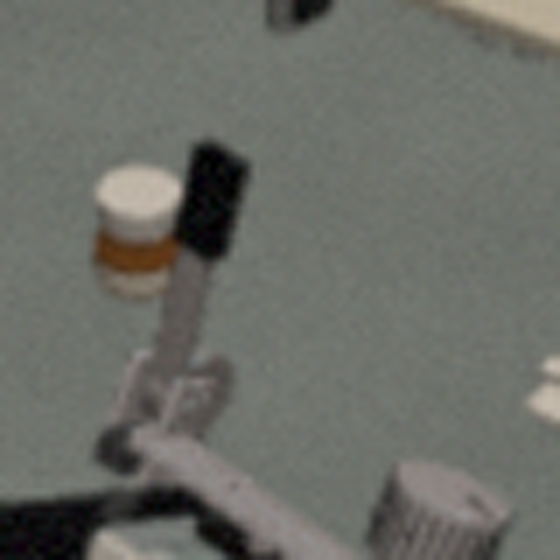

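```bash
M="python3 -m handwheel"
$M '[{"xyz":[0,0.4,0],"rotation":[0,-0.9,0],"jaw":85},{"xyz":[0,0.45,0],"rotation":[0,-0.9,0],"jaw":85},{"xyz":[0,0.45,0],"rotation":[0,-0.9,0],"jaw":85},{"xyz":[0,0.45,0],"rotation":[0,-0.9,0],"jaw":85},{"xyz":[0,0.45,0],"rotation":[0,-0.9,0],"jaw":85},{"xyz":[0,0.42,0],"rotation":[0,-0.87,-0.08],"jaw":85},{"xyz":[0.35,0,-0.6],"rotation":[0,0,0],"jaw":85},{"xyz":[0.35,0,-0.58],"rotation":[0,0,0],"jaw":85}]'
python3 - <<'E'
from h import *
o,p,r=now();print(o['t'],o['joint_positions'],p,o['ft_force'])
N=O+Rb@np.array([0.0,.0665,.063])
delta(N,Rt(-Rb[:,2],Rb[:,1]))
E
```

```text
t: 34.85
tool_pos: [0.5469, 0.2706, 0.2445]
orientation: [0.002, 1.105, -0.197]
ft_force: [-1.0, -0.9, -1.1]
width: 0.0848
34.85 [ 0.59876238  0.27973219  1.89811106 -0.52499643  0.69509008 -0.41137517] [0.54686898 0.27057604 0.24447107] [-0.9789981  -0.86386602 -1.10399773]
rot units total [ 0.   -0.06 -0.01]  shift in CURRENT tool (units) [ 2.356 -0.006  0.099]  in GOAL tool [ 2.356 -0.003  0.088]
```

```bash
M="python3 -m handwheel"
$M '[{"xyz":[0.6,0,0.09],"rotation":[0,-0.06,0],"jaw":85},{"xyz":[0.6,0,0],"rotation":[0,0,0],"jaw":85},{"xyz":[0.6,0,0],"rotation":[0,0,0],"jaw":80},{"xyz":[0.53,0,0],"rotation":[0,0,0],"jaw":65},{"xyz":[0,0,0],"rotation":[0,0,0],"jaw":50},{"xyz":[0,0,0],"rotation":[0,0,0],"jaw":30},{"xyz":[0,0,0],"rotation":[0,0,0],"jaw":30},{"xyz":[0,0,0],"rotation":[0,0,0],"jaw":30}]'
python3 - <<'E'
from h import *
o,p,r=now();print(o['joint_positions'],Rb.T@(p-O),Rb.T@o['ft_force'],Rb.T@o['ft_torque'],o['width'],r[:,1]@Rb)
E
```

```text
t: 35.65
tool_pos: [0.6018, 0.2587, 0.1413]
orientation: [-0.002, 1.103, -0.2]
ft_force: [9.1, 5.9, -20.1]
width: 0.0422
[ 0.52560281  0.48768577  1.87652539 -0.6603878   0.50961925 -0.30750279] [-0.00114806  0.06587281  0.0633203 ] [ -2.25815697   7.54001153 -21.46414894] [0.93877282 0.57794632 0.17235914] 0.0422159739348808 [-1.20314666e-03  9.99999247e-01 -2.40900989e-04]
```

```bash
M="python3 -m handwheel"
$M '[{"xyz":[0,0,0],"rotation":[-0.5,0,0],"jaw":30},{"xyz":[0,0,0],"rotation":[-0.5,0,0],"jaw":30},{"xyz":[0,0,0],"rotation":[-1,0,0],"jaw":30},{"xyz":[0,0,0],"rotation":[-1,0,0],"jaw":30},{"xyz":[0,0,0],"rotation":[-1,0,0],"jaw":30},{"xyz":[0,0,0],"rotation":[-1,0,0],"jaw":30},{"xyz":[0,0,0],"rotation":[-1,0,0],"jaw":30},{"xyz":[0,0,0],"rotation":[-1,0,0],"jaw":30}]'
$M '[{"xyz":[-0.002,0,0],"rotation":[-1,0,0],"jaw":30},{"xyz":[-0.002,0,0],"rotation":[-1,0,0],"jaw":30},{"xyz":[-0.002,0,0],"rotation":[-1,0,0],"jaw":30},{"xyz":[-0.003,0,0],"rotation":[-1,0,0],"jaw":30},{"xyz":[-0.003,0,0],"rotation":[-1,0,0],"jaw":30},{"xyz":[-0.003,0,0],"rotation":[-1,0,0],"jaw":30},{"xyz":[-0.003,0,0],"rotation":[-1,0,0],"jaw":30},{"xyz":[0,0,0],"rotation":[0,0,0],"jaw":30}]'
python3 - <<'E'
from h import *
o,p,r=now();print(o['joint_positions'],Rb.T@(p-O),Rb.T@o['ft_force'],Rb.T@o['ft_torque'],o['width'],r[:,1]@Rb)
y=r[:,1]@Rb;print("turned",np.pi/2-np.arctan2(y[1],y[0]))
E
$M '[{"xyz":[0,0,0],"rotation":[0,0,0],"jaw":85},{"xyz":[0,0,0],"rotation":[0,0,0],"jaw":85},{"xyz":[0,0,0],"rotation":[0,0,0],"jaw":85},{"xyz":[-0.3,0,0],"rotation":[0,0,0],"jaw":85},{"xyz":[-0.6,0,0],"rotation":[0,0,0],"jaw":85},{"xyz":[-0.9,0,0],"rotation":[0,0,0],"jaw":85},{"xyz":[-0.9,0,0],"rotation":[1,0,0],"jaw":40},{"xyz":[-0.9,0,0],"rotation":[1,0,0],"jaw":0}]'
$M '[{"xyz":[0,0,0],"rotation":[1,0,0],"jaw":0},{"xyz":[0,0,0],"rotation":[1,0,0],"jaw":0},{"xyz":[0,0,0],"rotation":[1,0,0],"jaw":0},{"xyz":[0,0,0],"rotation":[1,0,0],"jaw":0},{"xyz":[0,0,0],"rotation":[1,0,0],"jaw":0},{"xyz":[0,0,0],"rotation":[1,0,0],"jaw":0},{"xyz":[0,0,0],"rotation":[1,0,0],"jaw":0},{"xyz":[0,0,0],"rotation":[1,0,0],"jaw":0}]'
$M '[{"xyz":[0,0,0],"rotation":[1,0,0],"jaw":0},{"xyz":[0,0,0],"rotation":[1,0,0],"jaw":0},{"xyz":[0,0,0],"rotation":[1,0,0],"jaw":0},{"xyz":[0,0,0],"rotation":[1,0,0],"jaw":0}]'
python3 - <<'E'
from h import *
o,p,r=now();print(o['t'],o['joint_positions'],p,o['ft_force'])
Rg=Rt([0,0,-1],yh)
delta(tipgoal(.15,.061,gap=.03),Rg)
im,d=eyes.camera('top');a=im[130:225,140:255]
cv2.imwrite("pics/s1.png",cv2.resize(a,None,fx=6,fy=6,interpolation=cv2.INTER_CUBIC))
E
```

```text
t: 36.45
tool_pos: [0.6015, 0.2584, 0.1424]
orientation: [-0.615, 1.102, -0.201]
ft_force: [-0.6, 3.9, -6.9]
width: 0.0425
t: 37.25
tool_pos: [0.6013, 0.2583, 0.1436]
orientation: [-1.225, 1.101, -0.201]
ft_force: [-5.9, 3.3, 1.2]
width: 0.0423
[ 0.52615893  0.483317    1.87723761 -0.65963394  0.51306418 -1.53082765] [-0.00040969  0.06539428  0.06560992] [-5.1408169   2.09917258  3.99309165] [0.24521426 0.48445052 0.3182289 ] 0.04228789600092408 [-0.94021707  0.34057316  0.00133728]
turned -1.223269565889499
t: 38.05
tool_pos: [0.5206, 0.2738, 0.3047]
orientation: [-1.049, 1.103, -0.205]
ft_force: [0.4, 0.1, 0.4]
width: 0.0582
t: 38.85
tool_pos: [0.5216, 0.2738, 0.3034]
orientation: [-0.351, 1.103, -0.205]
ft_force: [-0.5, 0.1, 0.0]
width: -0.0002
t: 39.25
tool_pos: [0.5216, 0.2738, 0.3035]
orientation: [-0.001, 1.103, -0.205]
ft_force: [0.3, -0.2, -0.0]
width: 0.0001
39.25 [ 0.63547428  0.17650575  1.87940532 -0.47767038  0.81968399 -0.44908731] [0.52159677 0.27380731 0.30345016] [ 0.31375471 -0.22684052 -0.03113104]
rot units total [-0.05  5.36  0.02]  shift in CURRENT tool (units) [ 2.44  -2.605  1.428]  in GOAL tool [ 1.531 -2.617  2.363]
```

View pics/s1.png

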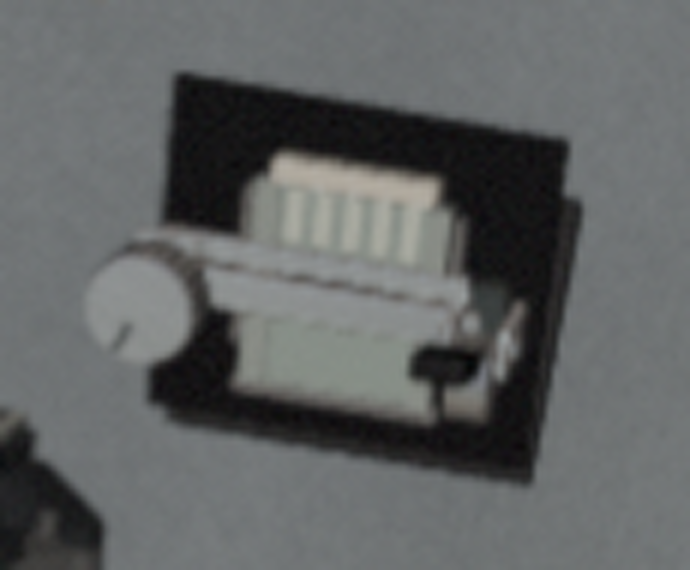

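```bash
M="python3 -m handwheel"
$M '[{"xyz":[0,-0.5,0],"rotation":[0,0.9,0],"jaw":0},{"xyz":[0,-0.5,0],"rotation":[0,0.9,0],"jaw":0},{"xyz":[0,-0.5,0],"rotation":[0,0.9,0],"jaw":0},{"xyz":[0,-0.5,0.2],"rotation":[0,0.9,0],"jaw":0},{"xyz":[0,-0.6,0.3],"rotation":[0,0.9,0],"jaw":0},{"xyz":[0,0,0.7],"rotation":[0,0.87,0],"jaw":0},{"xyz":[0,0,0.7],"rotation":[0,0,0],"jaw":0},{"xyz":[0.3,0,0.6],"rotation":[0,0,0],"jaw":0}]'
$M '[{"xyz":[0.7,0,0],"rotation":[0,0,0],"jaw":0},{"xyz":[0.6,0,0],"rotation":[0,0,0],"jaw":0}]'
python3 - <<'E'
from h import *
o,p,r=now();print(o['t'],o['joint_positions'],p,o['ft_force'])
Rg=Rt([0,0,-1],yh)
delta(tipgoal(.4,.061,gap=.0),Rg)
E
```

```text
t: 40.1
tool_pos: [0.6212, 0.1211, 0.2979]
orientation: [-0.153, 1.567, -0.352]
ft_force: [0.8, -0.5, 0.6]
width: -0.0001
t: 40.3
tool_pos: [0.6187, 0.1212, 0.2296]
orientation: [-1.595, 1.569, -1.794]
ft_force: [-0.3, 0.2, -0.7]
width: 0.0001
40.3 [ 0.17563254  0.43327213  1.61802914 -0.00232997  1.09116249 -1.19506435] [0.61865246 0.12124071 0.22961063] [-0.30240358  0.21135921 -0.66430392]
rot units total [-0.   -0.    0.03]  shift in CURRENT tool (units) [ 0.221 -0.009 -1.143]  in GOAL tool [ 0.221 -0.009 -1.143]
```

```bash
M="python3 -m handwheel"
$M '[{"xyz":[0,0,-0.3],"rotation":[0,0,0],"jaw":0},{"xyz":[0.02,0,-0.3],"rotation":[0,0,0],"jaw":0},{"xyz":[0.1,0,-0.3],"rotation":[0,0,0],"jaw":0},{"xyz":[0.1,0,-0.24],"rotation":[0,0,0],"jaw":0},{"xyz":[0.06,0,-0.16],"rotation":[0,0,0],"jaw":0},{"xyz":[0.08,0,-0.15],"rotation":[0,0,0],"jaw":0},{"xyz":[0.045,0,-0.07],"rotation":[0,0,0],"jaw":0}]'
$M '[{"xyz":[0.045,0,-0.07],"rotation":[0,0,0],"jaw":0}]'
$M '[{"xyz":[0.05,0,-0.065],"rotation":[0,0,0],"jaw":0}]'
$M '[{"xyz":[0.05,0,-0.065],"rotation":[0,0,0],"jaw":0}]'
$M '[{"xyz":[0.06,0,-0.06],"rotation":[0,0,0],"jaw":0}]'
$M '[{"xyz":[0.06,0,-0.06],"rotation":[0,0,0],"jaw":0}]'
$M '[{"xyz":[0.065,0,-0.055],"rotation":[0,0,0],"jaw":0}]'
python3 - <<'E'
from h import *
o,p,r=now();print(p,[(q,(p-tipgoal(q,.061)).round(4)) for q in(.8,.9,1.)],o['ft_force'],r[:,0])
E
```

```text
t: 41.0
tool_pos: [0.5431, 0.1368, 0.2099]
orientation: [-1.755, 1.568, -1.954]
ft_force: [1.1, 0.2, 1.0]
width: -0.0002
t: 41.1
tool_pos: [0.5402, 0.1373, 0.2077]
orientation: [-1.648, 1.568, -1.848]
ft_force: [0.9, 0.1, 2.6]
width: 0.0001
t: 41.2
tool_pos: [0.537, 0.1379, 0.2051]
orientation: [-1.684, 1.568, -1.884]
ft_force: [0.8, -0.1, 3.2]
width: 0.0002
t: 41.3
tool_pos: [0.5338, 0.1386, 0.2025]
orientation: [-1.755, 1.568, -1.955]
ft_force: [1.2, -0.0, 2.4]
width: -0.0
t: 41.4
tool_pos: [0.5307, 0.1392, 0.1994]
orientation: [-1.793, 1.568, -1.993]
ft_force: [0.5, -0.3, 2.7]
width: -0.0001
t: 41.5
tool_pos: [0.5277, 0.1397, 0.1964]
orientation: [-1.82, 1.568, -2.02]
ft_force: [0.0, -0.9, 4.4]
width: 0.0
t: 41.6
tool_pos: [0.5251, 0.1402, 0.1934]
orientation: [-1.693, 1.568, -1.893]
ft_force: [-0.4, -0.2, 5.9]
width: 0.0001
[0.52513418 0.14024114 0.19335777] [(0.8, array([-0.0094,  0.0025, -0.0086])), (0.9, array([-0.0035,  0.0013, -0.0028])), (1.0, array([0.0017, 0.0003, 0.0036]))] [-0.36708556 -0.21067108  5.90228278] [-9.81353373e-04 -2.94022884e-03 -9.99995196e-01]
```

```bash
M="python3 -m handwheel"
$M '[{"xyz":[0.065,0,-0.05],"rotation":[0,0,0],"jaw":0}]'
$M '[{"xyz":[0.07,0,-0.05],"rotation":[0,0,0],"jaw":0}]'
$M '[{"xyz":[0.07,0,-0.045],"rotation":[0,0,0],"jaw":0}]'
$M '[{"xyz":[0.07,0,-0.04],"rotation":[0,0,0],"jaw":0}]'
$M '[{"xyz":[0.075,0,-0.04],"rotation":[0,0,0],"jaw":0}]'
python3 - <<'E'
from h import *
o,p,r=now();print(p,[(q,(p-tipgoal(q,.061)).round(4)) for q in(1.1,1.2,1.3)],o['ft_force'],r[:,0])
im,d=eyes.camera('scene');a=im[180:260,290:370]
cv2.imwrite("pics/r5.png",cv2.resize(a,None,fx=7,fy=7,interpolation=cv2.INTER_CUBIC))
m=cam('scene')
for q in (1,1.1,1.2,1.3):
    H,l,n=lever(q,.061);print(q,[(np.array(pix(m,X))-[290,180])*7 for X in(H,H+l*.062,H+l*.104)])
E
```

```text
t: 41.7
tool_pos: [0.5229, 0.1408, 0.1904]
orientation: [-1.538, 1.568, -1.738]
ft_force: [-0.3, -1.0, 7.5]
width: -0.0001
t: 41.8
tool_pos: [0.5207, 0.1413, 0.1872]
orientation: [-1.316, 1.568, -1.516]
ft_force: [-1.0, -1.1, 11.0]
width: 0.0001
t: 41.9
tool_pos: [0.5185, 0.1417, 0.1839]
orientation: [-1.296, 1.568, -1.496]
ft_force: [-1.3, -1.1, 12.1]
width: -0.0002
t: 42.0
tool_pos: [0.5166, 0.1421, 0.1806]
orientation: [-1.259, 1.568, -1.459]
ft_force: [-2.4, -0.6, 14.4]
width: 0.0001
t: 42.1
tool_pos: [0.5146, 0.1425, 0.177]
orientation: [-1.314, 1.568, -1.514]
ft_force: [-2.5, -1.0, 14.7]
width: -0.0001
[0.51457814 0.14251287 0.17702641] [(1.1, array([-0.0043,  0.0016, -0.0059])), (1.2, array([-0.0004,  0.0008,  0.0015])), (1.3, array([0.0027, 0.0002, 0.0091]))] [-2.51014435 -0.99596513 14.66124967] [ 1.53273302e-04 -2.68124160e-03 -9.99996394e-01]
1 [array([168.49077048, 374.18597105]), array([268.26797943, 249.17113288]), array([335.12452395, 165.32842282])]
1.1 [array([168.49077048, 374.18597105]), array([273.49506841, 256.78069533]), array([343.37395732, 178.58066701])]
1.2 [array([168.49077048, 374.18597105]), array([277.64543007, 265.48508504]), array([349.80627612, 193.56281214])]
1.3 [array([168.49077048, 374.18597105]), array([280.69214529, 275.18789154]), array([354.39745968, 210.10143088])]
```

View pics/r5.png

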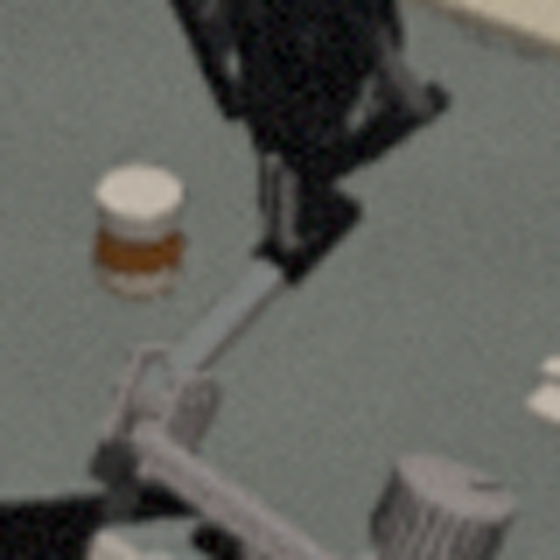

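```bash
M="python3 -m handwheel"
$M '[{"xyz":[-0.55,0,0],"rotation":[0,0,0],"jaw":45},{"xyz":[0,0,-0.22],"rotation":[0,0,0],"jaw":45}]'
python3 - <<'E'
from h import *
o,p,r=now();Rg=Rt([0,0,-1],yh)
H,l,n=lever(1.14,.061);G=H+.083*l
delta(G+np.array([0,0,-.014]),Rg);print(o['width'])
E
```

```text
t: 42.35
tool_pos: [0.5055, 0.145, 0.2056]
orientation: [-0.305, 1.567, -0.505]
ft_force: [0.6, 0.2, 0.0]
width: 0.0283
rot units total [-0.02  0.04  0.01]  shift in CURRENT tool (units) [ 0.892 -0.027 -0.025]  in GOAL tool [ 0.892 -0.028 -0.022]
0.028291228528549574
```

```bash
M="python3 -m handwheel"
$M '[{"xyz":[0.3,-0.03,-0.02],"rotation":[0,0,0],"jaw":45},{"xyz":[0.6,0,0],"rotation":[0,0,0],"jaw":45},{"xyz":[0,0,0],"rotation":[0,0,0],"jaw":12},{"xyz":[0,0,0],"rotation":[0,0,0],"jaw":12},{"xyz":[0,0,0],"rotation":[0,0,0],"jaw":12}]'
$M '[{"xyz":[-0.15,0,0.07],"rotation":[0,0,0],"jaw":12},{"xyz":[-0.14,0,0.08],"rotation":[0,0,0],"jaw":12},{"xyz":[-0.13,0,0.1],"rotation":[0,0,0],"jaw":12},{"xyz":[-0.12,0,0.11],"rotation":[0,0,0],"jaw":12}]'
$M '[{"xyz":[-0.11,0,0.12],"rotation":[0,0,0],"jaw":12},{"xyz":[-0.1,0,0.13],"rotation":[0,0,0],"jaw":12},{"xyz":[-0.09,0,0.14],"rotation":[0,0,0],"jaw":12},{"xyz":[-0.08,0,0.15],"rotation":[0,0,0],"jaw":12}]'
$M '[{"xyz":[0,0,0],"rotation":[0,0,0],"jaw":45},{"xyz":[0,0,0],"rotation":[0,0,0],"jaw":45},{"xyz":[-0.6,0,0],"rotation":[0,0,0],"jaw":45},{"xyz":[-0.9,0,0],"rotation":[0,0,0],"jaw":85},{"xyz":[-0.4,0.3,0],"rotation":[0,-0.9,0],"jaw":85},{"xyz":[0,0.45,0],"rotation":[0,-0.9,0],"jaw":85},{"xyz":[0,0.45,0],"rotation":[0,-0.9,0],"jaw":85},{"xyz":[0,0.45,0],"rotation":[0,-0.9,0],"jaw":85}]'
$M '[{"xyz":[0,0.45,0],"rotation":[0,-0.9,0],"jaw":85},{"xyz":[0,0.45,0],"rotation":[0,-0.9,0],"jaw":85},{"xyz":[0.35,0,-0.6],"rotation":[0,0,0],"jaw":85}]'
python3 - <<'E'
from h import *
o,p,r=now();print(o['t'],o['joint_positions'],p,o['ft_force'])
N=O+Rb@np.array([0.0005,.066,.0655])
delta(N,Rt(-Rb[:,2],Rb[:,1]))
im,d=eyes.camera('scene');a=im[180:260,290:370]
cv2.imwrite("pics/r6.png",cv2.resize(a,None,fx=7,fy=7,interpolation=cv2.INTER_CUBIC))
E
```

```text
t: 42.85
tool_pos: [0.5007, 0.1439, 0.1583]
orientation: [-2.498, 1.566, -2.698]
ft_force: [-3.1, 5.1, -2.6]
width: 0.0207
t: 43.25
tool_pos: [0.5195, 0.1404, 0.1855]
orientation: [-2.201, 1.568, -2.401]
ft_force: [4.0, 3.2, -14.1]
width: 0.021
t: 43.65
tool_pos: [0.5448, 0.1353, 0.2037]
orientation: [-2.644, 1.565, -2.844]
ft_force: [0.5, 7.2, -14.1]
width: 0.0208
t: 44.45
tool_pos: [0.5629, 0.2162, 0.3008]
orientation: [-0.005, 1.252, -0.205]
ft_force: [0.7, -1.2, -0.1]
width: 0.0849
t: 44.75
tool_pos: [0.5554, 0.267, 0.2739]
orientation: [0.007, 1.092, -0.191]
ft_force: [0.2, 0.0, -0.7]
width: 0.085
44.75 [ 0.58729181  0.24555315  1.8701681  -0.50275991  0.73639123 -0.45813493] [0.5553985  0.26697583 0.2739    ] [ 0.18548141  0.04217397 -0.6588657 ]
rot units total [ 0.    0.09 -0.04]  shift in CURRENT tool (units) [ 2.745  0.013 -0.353]  in GOAL tool [ 2.748  0.024 -0.331]
```

View pics/r6.png

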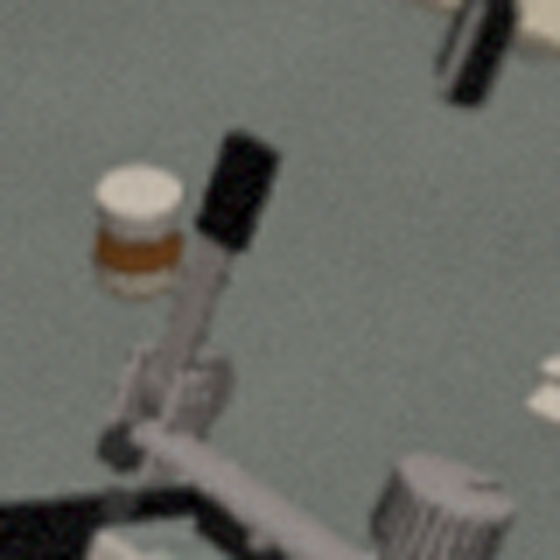

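Lever open at about q = 0.35. Now the small nut correction (8 rows back).

```bash
M="python3 -m handwheel"
$M '[{"xyz":[0.6,0.02,-0.33],"rotation":[0,0.09,-0.04],"jaw":85},{"xyz":[0.7,0,0],"rotation":[0,0,0],"jaw":85},{"xyz":[0.7,0,0],"rotation":[0,0,0],"jaw":85},{"xyz":[0.6,0,0],"rotation":[0,0,0],"jaw":75},{"xyz":[0.12,0,0],"rotation":[0,0,0],"jaw":60},{"xyz":[0,0,0],"rotation":[0,0,0],"jaw":30},{"xyz":[0,0,0],"rotation":[0,0,0],"jaw":30},{"xyz":[0,0,0],"rotation":[0,0,0],"jaw":30}]'
python3 - <<'E'
from h import *
o,p,r=now();print(o['joint_positions'],Rb.T@(p-O),Rb.T@o['ft_force'],o['width'],r[:,1]@Rb)
E
$M '[{"xyz":[0,0,0],"rotation":[0,0,0],"jaw":30},{"xyz":[0,0,0],"rotation":[-1,0,0],"jaw":30},{"xyz":[0,0,0],"rotation":[-1,0,0],"jaw":30},{"xyz":[0,0,0],"rotation":[-1,0,0],"jaw":30},{"xyz":[0,0,0],"rotation":[-1,0,0],"jaw":30},{"xyz":[0,0,0],"rotation":[-1,0,0],"jaw":30},{"xyz":[0,0,0],"rotation":[-1,0,0],"jaw":30},{"xyz":[0,0,0],"rotation":[-1,0,0],"jaw":30}]'
$M '[{"xyz":[0,0,0],"rotation":[-1,0,0],"jaw":30},{"xyz":[0,0,0],"rotation":[0,0,0],"jaw":30}]'
python3 - <<'E'
from h import *
o,p,r=now();print(o['joint_positions'],Rb.T@(p-O),Rb.T@o['ft_force'],o['width'],r[:,1]@Rb)
y=r[:,1]@Rb;print("turned",np.pi/2-np.arctan2(y[1],y[0]))
E
```

```text
t: 45.6
tool_pos: [0.5988, 0.259, 0.1414]
orientation: [0.003, 1.107, -0.194]
ft_force: [5.4, 20.4, -20.8]
width: 0.0425
[ 0.52646283  0.48414005  1.88081471 -0.65168044  0.50841847 -0.31429558] [-0.00375598  0.06556759  0.06481612] [ -8.28117868  21.07241309 -19.07321381] 0.04252696964186462 [-0.00136931  0.99999676  0.00214787]
t: 46.4
tool_pos: [0.5986, 0.2573, 0.1427]
orientation: [-0.617, 1.106, -0.202]
ft_force: [-3.0, 10.7, -4.3]
width: 0.0422
t: 46.6
tool_pos: [0.5987, 0.257, 0.1429]
orientation: [-0.705, 1.106, -0.203]
ft_force: [-2.4, 10.1, -4.6]
width: 0.0423
[ 0.52530265  0.48121707  1.88148924 -0.65314637  0.51311851 -1.01473534] [-0.00283105  0.06356417  0.06606011] [-5.94553314  9.47228255 -2.12559503] 0.04232380091064617 [-0.64528213  0.76393912  0.0028292 ]
turned -0.7013959077272602
```

```bash
M="python3 -m handwheel"
$M '[{"xyz":[0,0,0],"rotation":[0,0,0],"jaw":85},{"xyz":[0,0,0],"rotation":[0,0,0],"jaw":85},{"xyz":[0,0,0],"rotation":[0,0,0],"jaw":85},{"xyz":[-0.3,0,0],"rotation":[0,0,0],"jaw":85},{"xyz":[-0.6,0,0],"rotation":[0,0,0],"jaw":85},{"xyz":[-0.9,0,0],"rotation":[0,0,0],"jaw":85},{"xyz":[-0.9,0,0],"rotation":[1,0,0],"jaw":40},{"xyz":[-0.9,0,0],"rotation":[1,0,0],"jaw":0}]'
$M '[{"xyz":[0,0,0],"rotation":[1,0,0],"jaw":0},{"xyz":[0,0,0],"rotation":[1,0,0],"jaw":0},{"xyz":[0,0,0],"rotation":[1,0,0],"jaw":0},{"xyz":[0,0,0],"rotation":[1,0,0],"jaw":0},{"xyz":[0,0,0],"rotation":[1,0,0],"jaw":0},{"xyz":[0,0,0],"rotation":[1,0,0],"jaw":0}]'
python3 - <<'E'
from h import *
o,p,r=now();print(o['t'],o['joint_positions'],p,o['ft_force'])
Rg=Rt([0,0,-1],yh)
delta(tipgoal(.3,.062,gap=.03),Rg)
im,d=eyes.camera('top');a=im[130:225,140:255]
cv2.imwrite("pics/s2.png",cv2.resize(a,None,fx=6,fy=6,interpolation=cv2.INTER_CUBIC))
E
```

```text
t: 47.4
tool_pos: [0.5185, 0.2712, 0.3041]
orientation: [-0.533, 1.109, -0.213]
ft_force: [1.0, 0.2, 1.1]
width: 0.0585
t: 48.0
tool_pos: [0.5194, 0.2713, 0.3029]
orientation: [-0.009, 1.108, -0.213]
ft_force: [-0.2, 0.4, 1.0]
width: -0.0
48.0 [ 0.63323448  0.17395847  1.88226987 -0.47283171  0.82402235 -0.45462697] [0.51944269 0.27127981 0.3028622 ] [-0.16693098  0.37013307  1.00342821]
rot units total [-0.06  5.3   0.06]  shift in CURRENT tool (units) [ 2.261 -2.54   1.259]  in GOAL tool [ 1.451 -2.559  2.121]
```

View pics/s2.png

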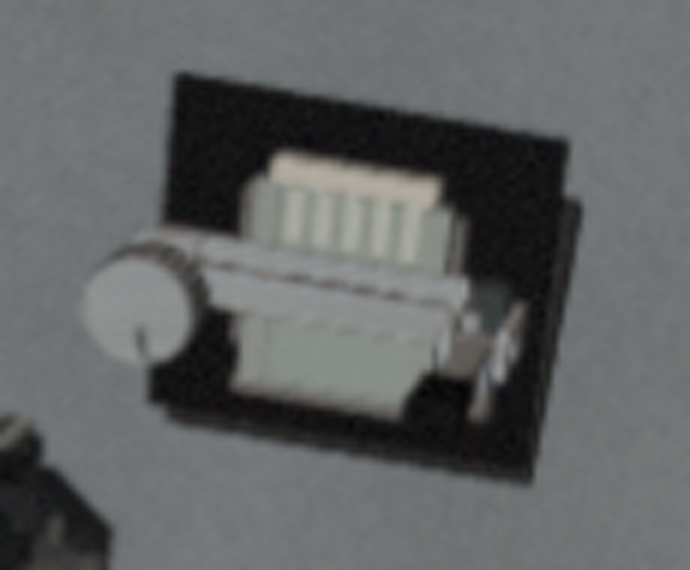

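```bash
M="python3 -m handwheel"
$M '[{"xyz":[0,-0.5,0],"rotation":[0,0.9,0],"jaw":0},{"xyz":[0,-0.5,0],"rotation":[0,0.9,0],"jaw":0},{"xyz":[0,-0.5,0],"rotation":[0,0.9,0],"jaw":0},{"xyz":[0,-0.5,0.2],"rotation":[0,0.9,0],"jaw":0},{"xyz":[0,-0.56,0.3],"rotation":[0,0.9,0],"jaw":0},{"xyz":[0,0,0.7],"rotation":[0,0.8,0],"jaw":0},{"xyz":[0,0,0.7],"rotation":[0,0,0],"jaw":0},{"xyz":[0.3,0,0.3],"rotation":[0,0,0],"jaw":0}]'
$M '[{"xyz":[0.7,0,0],"rotation":[0,0,0],"jaw":0},{"xyz":[0.5,0,0],"rotation":[0,0,0],"jaw":0}]'
python3 - <<'E'
from h import *
o,p,r=now();print(o['t'],p)
Rg=Rt([0,0,-1],yh)
delta(tipgoal(.5,.062,gap=.0),Rg)
E
```

```text
t: 48.85
tool_pos: [0.6055, 0.1232, 0.2973]
orientation: [-0.574, 1.564, -0.775]
ft_force: [0.4, 0.1, 0.5]
width: -0.0
t: 49.05
tool_pos: [0.6013, 0.1234, 0.2337]
orientation: [-1.652, 1.565, -1.853]
ft_force: [-1.0, -0.0, -0.5]
width: 0.0001
49.05 [0.60134739 0.12341923 0.23371636]
rot units total [-0.01 -0.01  0.07]  shift in CURRENT tool (units) [ 0.347  0.017 -0.959]  in GOAL tool [ 0.347  0.016 -0.959]
```

```bash
M="python3 -m handwheel"
$M '[{"xyz":[0.15,0.02,-0.25],"rotation":[0,0,0.07],"jaw":0},{"xyz":[0.08,0,-0.25],"rotation":[0,0,0],"jaw":0},{"xyz":[0.06,0,-0.25],"rotation":[0,0,0],"jaw":0},{"xyz":[0.06,0,-0.21],"rotation":[0,0,0],"jaw":0},{"xyz":[0.08,0,-0.15],"rotation":[0,0,0],"jaw":0},{"xyz":[0.09,0,-0.14],"rotation":[0,0,0],"jaw":0},{"xyz":[0.05,0,-0.065],"rotation":[0,0,0],"jaw":0}]'
$M '[{"xyz":[0.05,0,-0.065],"rotation":[0,0,0],"jaw":0}]'
$M '[{"xyz":[0.06,0,-0.06],"rotation":[0,0,0],"jaw":0}]'
$M '[{"xyz":[0.06,0,-0.06],"rotation":[0,0,0],"jaw":0}]'
$M '[{"xyz":[0.065,0,-0.055],"rotation":[0,0,0],"jaw":0}]'
$M '[{"xyz":[0.065,0,-0.05],"rotation":[0,0,0],"jaw":0}]'
$M '[{"xyz":[0.07,0,-0.05],"rotation":[0,0,0],"jaw":0}]'
$M '[{"xyz":[0.07,0,-0.045],"rotation":[0,0,0],"jaw":0}]'
$M '[{"xyz":[0.07,0,-0.04],"rotation":[0,0,0],"jaw":0}]'
python3 - <<'E'
from h import *
o,p,r=now();print(p,[(q,(p-tipgoal(q,.062)).round(4)) for q in(1,1.1,1.2)],o['ft_force'],r[:,0])
zs=[(q,tipgoal(q,.062)[2].round(4)) for q in np.arange(.7,1.25,.05)];print(zs)
im,d=eyes.camera('scene');a=im[180:260,290:370]
cv2.imwrite("pics/r7.png",cv2.resize(a,None,fx=7,fy=7,interpolation=cv2.INTER_CUBIC))
E
```

```text
t: 49.75
tool_pos: [0.5369, 0.1381, 0.2062]
orientation: [0.314, 1.57, 0.112]
ft_force: [-0.2, 0.2, 1.3]
width: 0.0002
t: 49.85
tool_pos: [0.5342, 0.1386, 0.2036]
orientation: [0.156, 1.57, -0.046]
ft_force: [1.0, 0.4, 3.6]
width: 0.0003
t: 49.95
tool_pos: [0.5313, 0.1391, 0.2005]
orientation: [0.048, 1.57, -0.154]
ft_force: [0.3, 0.1, 2.4]
width: -0.0006
t: 50.05
tool_pos: [0.5283, 0.1397, 0.1973]
orientation: [-0.157, 1.571, -0.359]
ft_force: [0.1, 0.8, 3.0]
width: 0.0001
t: 50.15
tool_pos: [0.5255, 0.1403, 0.1939]
orientation: [-1.408, 1.571, -1.609]
ft_force: [0.4, 0.6, 3.3]
width: -0.0002
t: 50.25
tool_pos: [0.5229, 0.1407, 0.1906]
orientation: [-1.954, 1.571, -2.156]
ft_force: [-0.7, -0.0, 3.5]
width: 0.0002
t: 50.35
tool_pos: [0.5205, 0.1412, 0.1872]
orientation: [-1.456, 1.571, -1.658]
ft_force: [-0.3, -0.2, 5.7]
width: -0.0
t: 50.45
tool_pos: [0.5184, 0.1417, 0.184]
orientation: [-0.456, 1.57, -0.658]
ft_force: [-1.0, 0.4, 8.6]
width: -0.0002
t: 50.55
tool_pos: [0.5166, 0.1421, 0.1807]
orientation: [-0.125, 1.57, -0.327]
ft_force: [-1.7, -1.4, 8.6]
width: 0.0
[0.51657509 0.14206697 0.18069717] [(1, array([-0.0064,  0.002 , -0.01  ])), (1.1, array([-0.0018,  0.0011, -0.0031])), (1.2, array([0.002 , 0.0003, 0.0042]))] [-1.74408367 -1.4247485   8.56049068] [ 5.34280370e-04 -1.81018043e-04 -9.99999841e-01]
[(np.float64(0.7), np.float64(0.2081)), (np.float64(0.75), np.float64(0.2055)), (np.float64(0.8), np.float64(0.2029)), (np.float64(0.8500000000000001), np.float64(0.2)), (np.float64(0.9000000000000001), np.float64(0.197)), (np.float64(0.9500000000000002), np.float64(0.1939)), (np.float64(1.0000000000000002), np.float64(0.1907)), (np.float64(1.0500000000000003), np.float64(0.1873)), (np.float64(1.1000000000000003), np.float64(0.1838)), (np.float64(1.1500000000000004), np.float64(0.1802)), (np.float64(1.2000000000000004), np.float64(0.1765))]
```

View pics/r7.png

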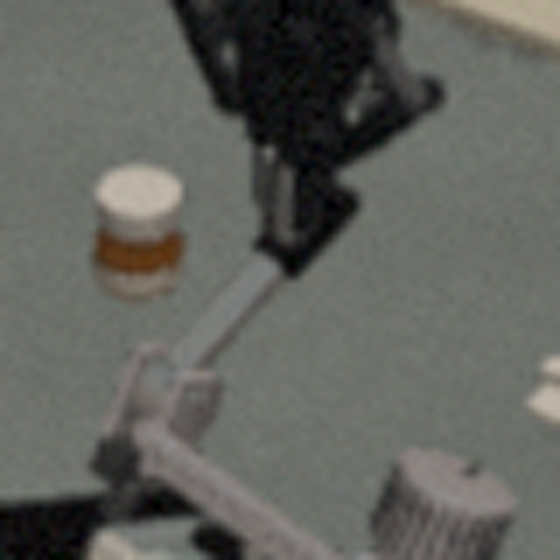

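```bash
M="python3 -m handwheel"
$M '[{"xyz":[0.075,0,-0.04],"rotation":[0,0,0],"jaw":0},{"xyz":[0.075,0,-0.035],"rotation":[0,0,0],"jaw":0},{"xyz":[0.075,0,-0.035],"rotation":[0,0,0],"jaw":0},{"xyz":[0.08,0,-0.035],"rotation":[0,0,0],"jaw":0}]'
$M '[{"xyz":[0.08,0,-0.035],"rotation":[0,0,0],"jaw":0},{"xyz":[0.08,0,-0.035],"rotation":[0,0,0],"jaw":0},{"xyz":[0.08,0,-0.035],"rotation":[0,0,0],"jaw":0}]'
$M '[{"xyz":[0.08,0,-0.035],"rotation":[0,0,0],"jaw":0},{"xyz":[0.08,0,-0.035],"rotation":[0,0,0],"jaw":0},{"xyz":[0.08,0,-0.035],"rotation":[0,0,0],"jaw":0}]'
python3 - <<'E'
from h import *
o,p,r=now();print(p,[(q,(p-tipgoal(q,.062)).round(4)) for q in(1.5,1.6,1.7)],o['ft_force'],r[:,0])
im,d=eyes.camera('scene');a=im[180:280,290:390]
cv2.imwrite("pics/r8.png",cv2.resize(a,None,fx=6,fy=6,interpolation=cv2.INTER_CUBIC))
E
```

```text
t: 51.0
tool_pos: [0.51, 0.1435, 0.1661]
orientation: [0.117, 1.569, -0.085]
ft_force: [-1.2, -1.4, 15.2]
width: 0.0003
t: 51.3
tool_pos: [0.5066, 0.1444, 0.1547]
orientation: [0.15, 1.565, -0.051]
ft_force: [4.5, -5.3, 12.2]
width: 0.0001
t: 51.6
tool_pos: [0.5039, 0.1455, 0.1436]
orientation: [0.233, 1.56, 0.032]
ft_force: [8.1, -7.6, 17.7]
width: -0.0003
[0.50393649 0.14552033 0.14356699] [(1.5, array([ 0.0038,  0.0008, -0.0091])), (1.6, array([ 0.0089, -0.0002, -0.0008])), (1.7, array([ 0.0132, -0.001 ,  0.0075]))] [ 8.12943267 -7.63545481 17.70082773] [ 1.05953268e-02  3.35106430e-04 -9.99943812e-01]
```

View pics/r8.png

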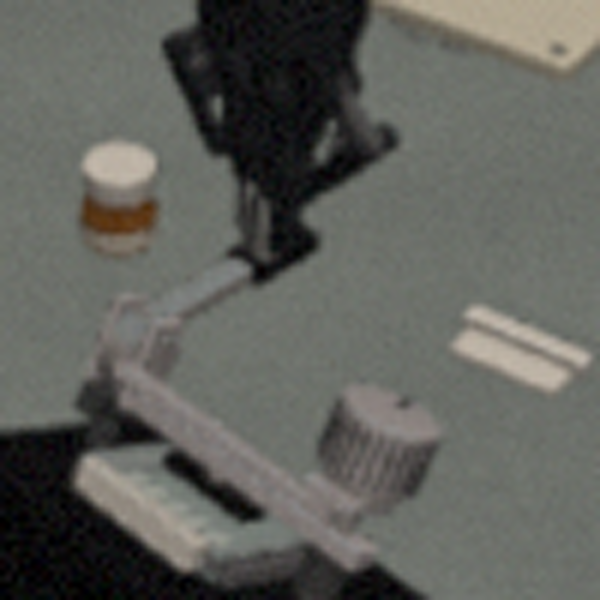

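```bash
M="python3 -m handwheel"
$M '[{"xyz":[0.085,-0.01,-0.015],"rotation":[0,0,0],"jaw":0},{"xyz":[0.085,-0.01,-0.01],"rotation":[0,0,0],"jaw":0},{"xyz":[0.085,-0.01,0],"rotation":[0,0,0],"jaw":0}]'
$M '[{"xyz":[0.085,0,0],"rotation":[0,0,0],"jaw":0},{"xyz":[0.085,0,0],"rotation":[0,0,0],"jaw":0},{"xyz":[0.085,0,0.01],"rotation":[0,0,0],"jaw":0}]'
python3 - <<'E'
from h import *
o,p,r=now();print(p,[(q,(p-tipgoal(q,.062)).round(4)) for q in(1.8,1.9,2.05)],o['ft_force'],r[:,0])
im,d=eyes.camera('scene');a=im[180:280,290:390]
cv2.imwrite("pics/r9.png",cv2.resize(a,None,fx=6,fy=6,interpolation=cv2.INTER_CUBIC))
E
```

```text
t: 51.95
tool_pos: [0.5028, 0.1455, 0.1312]
orientation: [0.413, 1.559, 0.212]
ft_force: [6.8, 2.2, 17.3]
width: -0.0
t: 52.25
tool_pos: [0.5011, 0.1448, 0.1172]
orientation: [0.356, 1.564, 0.154]
ft_force: [3.3, -0.4, 15.1]
width: 0.0003
[0.50106355 0.14478974 0.1172095 ] [(1.8, array([ 0.0137, -0.0025, -0.0106])), (1.9, array([ 0.0134, -0.0024, -0.0025])), (2.05, array([ 0.0095, -0.0016,  0.0093]))] [ 3.25633471 -0.36602127 15.07334746] [ 0.00656663  0.00102164 -0.99997792]
```

View pics/r9.png

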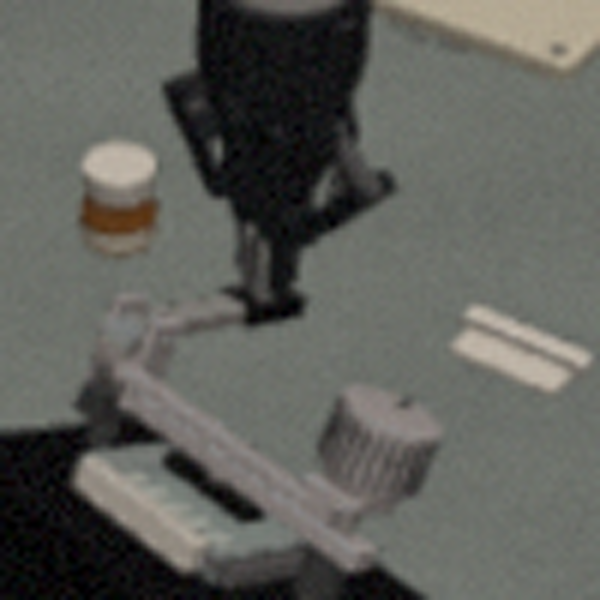

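```bash
M="python3 -m handwheel"
$M '[{"xyz":[0.08,0,0.01],"rotation":[0,0,0],"jaw":0},{"xyz":[0.08,0,0.02],"rotation":[0,0,0],"jaw":0}]'
$M '[{"xyz":[0.05,0,0.01],"rotation":[0,0,0],"jaw":0},{"xyz":[0,0,0],"rotation":[0,0,0],"jaw":0}]'
python3 - <<'E'
from h import *
o,p,r=now();print(p,[(q,(p-tipgoal(q,.062)).round(4)) for q in(1.9,2.05)],o['ft_force'],r[:,0])
im,d=eyes.camera('scene');a=im[180:280,290:390]
cv2.imwrite("pics/r10.png",cv2.resize(a,None,fx=6,fy=6,interpolation=cv2.INTER_CUBIC))
E
```

```text
t: 52.5
tool_pos: [0.5015, 0.1443, 0.1088]
orientation: [0.34, 1.566, 0.139]
ft_force: [0.1, -1.7, 7.8]
width: 0.0003
t: 52.7
tool_pos: [0.502, 0.1443, 0.1072]
orientation: [0.398, 1.567, 0.196]
ft_force: [-2.8, 0.8, 26.0]
width: -0.0001
[0.5019605  0.14434794 0.107171  ] [(1.9, array([ 0.0143, -0.0028, -0.0125])), (2.05, array([ 0.0104, -0.002 , -0.0007]))] [-2.7851539   0.84816867 26.02259888] [ 3.97234500e-03  7.88363281e-04 -9.99991799e-01]
```

View pics/r10.png

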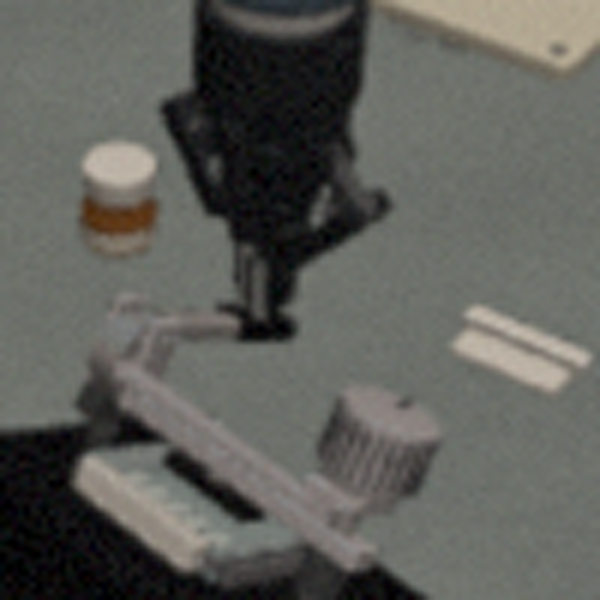

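```bash
M="python3 -m handwheel"
$M '[{"xyz":[0.03,0,0],"rotation":[0,0,0],"jaw":0},{"xyz":[0,0,0],"rotation":[0,0,0],"jaw":0}]'
$M '[{"xyz":[-0.2,0,0],"rotation":[0,0,0],"jaw":0},{"xyz":[-0.8,0,0],"rotation":[0,0,0],"jaw":0},{"xyz":[-0.9,0,0],"rotation":[0,0,0],"jaw":0},{"xyz":[-0.9,0,0],"rotation":[0,0,0],"jaw":0},{"xyz":[-0.5,0,-0.9],"rotation":[0,0,0],"jaw":0},{"xyz":[0,0,-0.9],"rotation":[0,0,0],"jaw":0},{"xyz":[0,0,-0.5],"rotation":[0,0,0],"jaw":0},{"xyz":[0,0,0],"rotation":[0,0,0],"jaw":0}]'
python3 - <<'E'
from h import *
print(bot.get_obs()['ft_force'])
for n in('scene','top'):
    im,d=eyes.camera(n);a=im[180:280,270:390] if n=='scene' else im[130:225,140:255]
    cv2.imwrite(f"pics/f_{n}.png",cv2.resize(a,None,fx=6,fy=6,interpolation=cv2.INTER_CUBIC));cv2.imwrite(f"pics/full_{n}.png",im)
    for q in(1.9,2.05):
        H,l,nn=lever(q,.062);o=np.array([270,180] if n=='scene' else [140,130]);print(n,q,[(np.array(pix(cam(n),H+l*s))-o)*6 for s in(0,.062,.104)])
E
```

```text
t: 52.95
tool_pos: [0.5022, 0.1444, 0.1066]
orientation: [0.392, 1.566, 0.191]
ft_force: [-6.7, -3.5, 33.9]
width: 0.0001
t: 53.75
tool_pos: [0.3852, 0.1665, 0.2675]
orientation: [-2.565, 1.569, -2.765]
ft_force: [0.3, 0.4, -0.1]
width: -0.0001
[ 0.30793868  0.37695947 -0.08913617]
scene 1.9 [array([265.19908046, 318.77198452]), array([356.99013055, 296.60869576]), array([415.54183577, 282.45459039])]
scene 2.05 [array([265.19908046, 318.77198452]), array([350.77674857, 314.08117443]), array([405.12798583, 311.09023146])]
top 1.9 [array([472.82689095, 343.75887867]), array([450.18093886, 490.2209079 ]), array([435.21715426, 587.41045707])]
top 2.05 [array([472.82689095, 343.75887867]), array([454.09547697, 484.11329773]), array([441.89199255, 575.97674996])]
```

View pics/f_scene.png

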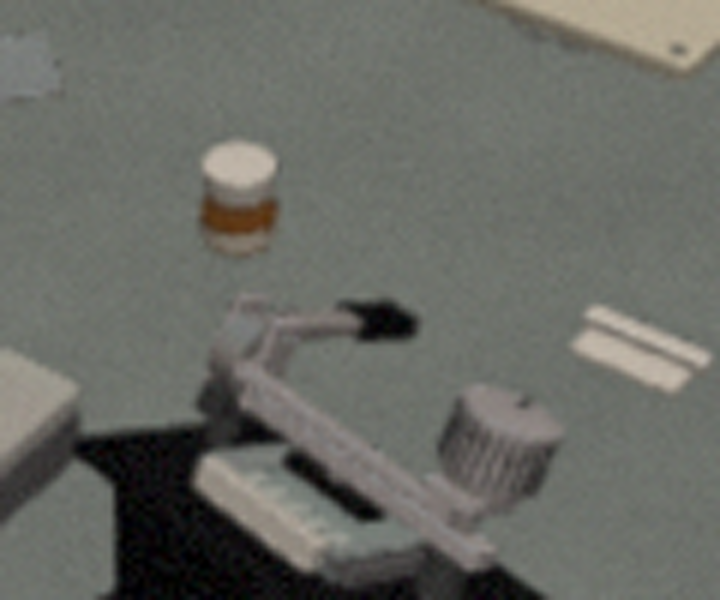

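View pics/full_top.png

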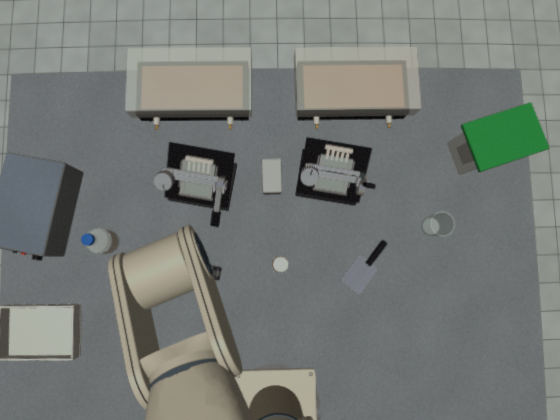

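Run:
```python
from h import *
print(bot.hand_in(),bot.get_obs()['t'])
```

```text
the job is handed in; nothing more can be done
the job is handed in; nothing more can be done
```

I tightened the clamp on the comb-in stand (left one in the top view) by a net of about 1.84 rad and swung its lever fully closed. I then withdrew the gripper and handed the job in at about 54 s.

- **Nut adjustment:** I overshot once. After 3.76 rad of tightening, resistance began too early, at about q = 0.65, so I opened the lever and backed the nut off in two steps of 1.22 and 0.70 rad. During that over-tight test the cassette was pressed with the lever as far as about q = 1.15, at 17–19 N on the tool.
- **Last test swing:** Resistance began at about q = 1.0 and grew steadily to 15–18 N as the lever went over.
- **Closing:** The push force fell to about 8 N past over-centre. It then jumped to 26–34 N at the end stop, so I took the lever as fully home. The last close-up from the scene camera shows it within a few pixels of the predicted q = 2.05 position.
- **Surroundings:** In the last top view the other stand and the bystanders look where they were. I judged that by eye and did not measure it. The force reading after withdrawing was near zero.
- **Check that disagreed:** My first test swing, after 1.49 rad, seemed to show no resistance up to q = 1.53. The later tests put the contact at about q = 1.05 for that setting. I blame stick-slip, because I read those forces after stopping, and I relied on the later readings taken while moving.

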